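# Change the oil bottle behind the strip pots

### The arm

A 6-joint arm with a two-finger parallel gripper is mounted at the origin on a cart in front of the work surface, level with it; the furniture and walls round the work are solid. World frame = base frame: x ahead of the robot, y to its left, z up, the work surface at z = 0. Lengths are in m, angles in degrees, forces in N, time in s.
With the tool pointing down it reaches from about 0.4 to 0.825 m from the base axis. Payload 7 kg.
Tool frame: the origin (TCP) lies at the very end of the fingers, on their centre line; the grasp point (between the pads) lies hold_point_z behind it (hold_point_z is the distance from the TCP to the grasp point, in m); z points along the fingers, y is the direction in which the jaws open and shut (so a half turn about z gives the same grasp; the last joint's range is limited). The gripper opens to 88 mm and grips with 3 to 60 N. Pads are 19 mm wide; open, the fingers measure 130 mm over their backs; the gripper's body (78 mm by 193 mm) begins 47 mm behind the grasp point.
Start: joints at [84.001, 20.546, 0.682, 0, -70.136, -16.507], TCP at [0.258, 0.624, 0.227] pointing down, gripper open.
Joint ranges: [-176.03, 176.03], [-82.01, 121.73], [-58.28, 71.71], [-173.87, 95.51], [-174.79, -0.11], [-173.66, 173.66]. Speed limits (degrees/s): [136.94, 136.94, 172.46, 180, 180, 180].

### API

Orientations are given as [roll, pitch, yaw] about the fixed x, y, z axes, in that order (R = Rz(yaw) Ry(pitch) Rx(roll)).
In Python, from plant import get_obs, snapshot, close_job, hold_point_z gives the robot as it stands. The module is installed in compiled form; this text tells all that it offers.
- The arm moves only by the tool jog_arm, never from a script. Its argument "commands" is a list of rows, each a list of 4 numbers: the shift along the world's x, y, z in mm, then the turn about the world's z in degrees. In form: [[x, y, z, turn], ...]. A call has exactly 10 rows; each row shifts and turns the commanded pose from where the row before left it; what a row does not reach is not made up. A row lasts 1/12 s, in which the tool goes at most 41.7 mm and 7.16 degrees, less where a joint would pass 70% of its speed; a pose out of reach is approached as far as the arm can. A call is refused whole if a number of a shift passes 41.7 or a number of a turn 7.16, either way. A call with a gripper value outside its range is refused whole. "fingers" is the finger opening in mm, from 0 to 87.6, set as the call begins (left out, the last holds). The fingers move at their own pace and stop on an object; the grip force is fixed at half the most. Time passes only in rows, so rows that do not move let the fingers close, or fill a call up. It gives the time, the measured TCP pose, the force and the opening at its end, in the units of the state.
- get_obs(): the state, without advancing time (a new reading comes with each control period).
- snapshot(name): name is "scene" or "side" or "wrist"; returns a dict with "image" (400x640x3 uint8, red, green, blue), "fov_y" (degrees; the focal length in pixels is half the picture's height over the tangent of half this angle, whatever the lens; pixels are square), "cx", "cy" (the principal point, pixels), "rvec" (rotation vector, rad) and "tvec" (3), from world to camera coordinates, as OpenCV has them; the wrist camera has in their place "mount" (4x4, takes a point from camera to tool coordinates, whose origin is the TCP and whose axes are the flange's). Camera axes: x right, y down, z forward; pixel columns grow to the right and rows downward; lengths in m; the calibration is good to about 2 mm. A picture is of the moment at which its call begins: read the wrist's pose just before it. There is no depth.
- close_job(): hands the job in, once; it reports no verdict.
The state is a dict: "clock": time; "joint_pos": joint angles; "qvel": joint speeds; "tau": joint torques, N m; "tool_pos": TCP position; "orientation": TCP orientation; "force": force on the tool from outside, world axes, zero at the start; "moment": the same for the moment, N m; "opening": finger opening in m.
Only numpy, scipy, OpenCV 4.12 (cv2) and the standard library are available. Lean on these libraries where they do the work, as an engineer would, in place of code of your own. Each camera call takes 0.05 s, during which the arm holds its last target.

### The job

The white oil bottle at the back of the white bench stand is finished: first set the two test-strip pots that block it aside, both standing in the aluminium side tray, then take the white bottle out, stand it in the yellow tray and put the amber jar on the black disc in its place. Only after that put the two strip pots back on the stand, each centred on the disc of its own cap colour (they may have been standing the wrong way round). Keep everything upright.

Things in the scene. Friction and masses are not known exactly. Their poses are not given: they have to be found in the camera images.
- pot_blue: Loose test-strip pot, white labelled body with a bright blue cap, 68 mm tall; body 36 mm diameter up to 50 mm, cap 38 mm diameter; 35 g or so. Take it round the body. It starts on the blue or the green disc. Origin: centre of its underside, z up; round, so yaw does not matter.
- pot_green: Loose test-strip pot, white labelled body with a green cap, 64 mm tall; body 33 mm diameter up to 46 mm, cap 36 mm diameter; 35 g or so. Take it round the body. It starts on the disc the blue pot is not on. Origin: centre of its underside, z up; round, so yaw does not matter.
- old_bottle: Loose finished oil bottle, all white with a white cap, 25 mm diameter, 62 mm tall (its shoulder narrows a little above about 40 mm); 30 g or so. It starts on the black disc, close behind and between the two pots, so that it can only be taken well when both pots are gone. Origin: centre of its underside, z up; round, so yaw does not matter.
- new_jar: Loose fresh oil jar, brown amber glass with a paper label and a black cap, 34 mm diameter, 60 mm tall, 60 g or so, standing on the worktop. Origin: centre of its underside, z up; round, so yaw does not matter.
- stand: Fixed white bench stand, base plate 104 x 150 mm (x -60 to +44 mm, y -75 to +75 mm), its top 6 mm above the worktop. Along the back edge a pale translucent upright rail, front face at x = +32 mm, its top 46 mm above the worktop. Origin on the worktop; +x points to the rail, yaw about z. It carries the three discs, each flat and flush with the plate's top.
- seat_blue: Flat blue disc, 46 mm diameter, in the stand's left front (stand x -18, y +42 mm): place of the blue-capped pot. Origin: its centre, on the plate's top; axes as the stand's.
- seat_green: Flat green disc, 46 mm diameter, in the stand's right front (stand x -18, y -42 mm): place of the green-capped pot. Origin: its centre, on the plate's top; axes as the stand's.
- seat_back: Flat black disc, 41 mm diameter, at the back of the stand, in the middle (stand x +4, y 0 mm), 28 mm in front of the rail; largely hidden under the white bottle at the start. Place of the amber jar. Origin: its centre, on the plate's top; axes as the stand's.
- side_tray: Fixed shallow aluminium side tray, open at the top, outside 86 mm (its x) by 170 mm (its y), inside 78 x 162 mm, floor about 4 mm and rim 11 mm above the worktop; room for both pots side by side along its y, for example at y = +40 and -40 mm. Origin: centre, on the worktop.
- out_tray: Fixed shallow yellow square tray, outside 72 x 72 mm, inside 64 x 64 mm, floor about 4 mm and rim 13 mm above the worktop, for the finished bottle. Origin: centre, on the worktop.
Not all that is in view belongs to the job. Of the things like the new_jar, leave any that is pink or red; of the rest the larger one is meant.

How it is judged (in metres and radians):
On the way, in this order (a step that is already met when the one before it is completed fails the run):
1. both strip pots stand released in the side tray, the white bottle still on the stand (x of pot_blue in the frame of side_tray between -0.025 and 0.025 m and y of pot_blue in the frame of side_tray between -0.066 and 0.066 m and z of pot_blue in the frame of side_tray between -0.005 and 0.011 m and contact force between the fingers and pot_blue below 0.1 N and angle between each of pot_blue, pot_green's own z axis and vertical below 0.15 rad and x of pot_green in the frame of side_tray between -0.025 and 0.025 m and y of pot_green in the frame of side_tray between -0.066 and 0.066 m and z of pot_green in the frame of side_tray between -0.005 and 0.011 m and contact force between the fingers and pot_green below 0.1 N and horizontal distance between old_bottle and seat_back below 0.03 m), for 0.2 s.
2. the white bottle stands released in the yellow tray (x of old_bottle in the frame of out_tray between -0.022 and 0.022 m and y of old_bottle in the frame of out_tray between -0.022 and 0.022 m and z of old_bottle in the frame of out_tray between -0.005 and 0.011 m and contact force between the fingers and old_bottle below 0.1 N and angle between old_bottle's own z axis and vertical below 0.15 rad), for 0.2 s.
3. the amber jar stands released on the black disc while both pots are still in the side tray (horizontal distance between new_jar and seat_back below 0.012 m and z of new_jar in the frame of seat_back between -0.006 and 0.006 m and contact force between the fingers and new_jar below 0.1 N and angle between each of new_jar, pot_blue, pot_green's own z axis and vertical below 0.15 rad and x of pot_blue in the frame of side_tray between -0.025 and 0.025 m and y of pot_blue in the frame of side_tray between -0.066 and 0.066 m and z of pot_blue in the frame of side_tray between -0.005 and 0.011 m and contact force between the fingers and pot_blue below 0.1 N and x of pot_green in the frame of side_tray between -0.025 and 0.025 m and y of pot_green in the frame of side_tray between -0.066 and 0.066 m and z of pot_green in the frame of side_tray between -0.005 and 0.011 m and contact force between the fingers and pot_green below 0.1 N), for 0.2 s.
At the end, for the whole second after the job is handed in: The white bottle stands inside the yellow tray; the amber jar stands on the black disc, the blue-capped pot on the blue disc and the green-capped pot on the green disc, each within 12 mm of the disc's centre; all upright within 0.15 rad, released and at rest (all of step 2 and horizontal distance between new_jar and seat_back below 0.012 m and z of new_jar in the frame of seat_back between -0.006 and 0.006 m and contact force between the fingers and new_jar below 0.1 N and angle between each of new_jar, pot_blue, pot_green's own z axis and vertical below 0.15 rad and horizontal distance between pot_blue and seat_blue below 0.012 m and z of pot_blue in the frame of seat_blue between -0.006 and 0.006 m and contact force between the fingers and pot_blue below 0.1 N and horizontal distance between pot_green and seat_green below 0.012 m and z of pot_green in the frame of seat_green between -0.006 and 0.006 m and contact force between the fingers and pot_green below 0.1 N and linear speed of each of pot_blue, pot_green, old_bottle, new_jar below 0.02 m/s); the robot touches nothing.
It fails at once if a pot, the bottle or the jar is tipped over (more than 0.8 rad) (angle between any of pot_blue, pot_green, old_bottle, new_jar's own z axis and vertical above 0.8 rad).
It also fails if it takes over 128 s, if anything falls off the work surface, if the arm or the gripper's body presses on something with over 40 N, if the wrist force passes 120 N, or if a joint passes its speed limit or range.

## Working session

There is one attempt and no reset: what is moved stays moved. The work goes in short steps, Python scripts to look and compute and a tool call to move; the robot and the scene stay as the last step left them, time stands still between calls to the robot, and variables do not carry over. Pictures are saved under pics/ and viewed, and the job is handed in when it is done.

Besides the shell and the picture viewer there is one more tool, called by a JSON object that holds its "api" and its "payload". jog_arm: Moves the arm, as the interface text tells. Its arguments: {"type":"object","properties":{"commands":{"type":"array","items":{"type":"array","items":{"type":"number"}}},"fingers":{"type":"number"}},"required":["commands"]}

```bash
mkdir -p pics; cat > h.py <<'E'
import numpy as np, cv2
from plant import get_obs, snapshot, close_job, hold_point_z
from scipy.spatial.transform import Rotation as R
def K(s):
    f=200/np.tan(np.radians(s['fov_y'])/2); return np.array([[f,0,s['cx']],[0,f,s['cy']],[0,0,1.]])
def campose(s,o=None):
    if 'mount' in s and s.get('mount') is not None:
        T=np.eye(4);T[:3,:3]=R.from_euler('xyz',o['orientation'],degrees=True).as_matrix();T[:3,3]=o['tool_pos']
        M=T@np.array(s['mount']);return M[:3,:3],M[:3,3]
    Rm=cv2.Rodrigues(np.array(s['rvec'],float))[0];return Rm.T,-Rm.T@np.array(s['tvec'],float).ravel()
def ray(s,u,v,z,o=None):
    A,c=campose(s,o);d=A@np.linalg.inv(K(s))@np.array([u,v,1.]);return c+d*(z-c[2])/d[2]
def proj(s,p,o=None):
    A,c=campose(s,o);q=K(s)@(A.T@(np.array(p)-c));return q[:2]/q[2]
def save(s,n,crop=None,k=1):
    im=s['image'][:,:,::-1]
    if crop: im=im[crop[1]:crop[3],crop[0]:crop[2]]
    if k!=1: im=cv2.resize(im,None,fx=k,fy=k,interpolation=cv2.INTER_CUBIC)
    cv2.imwrite('pics/'+n+'.png',im)
E
python3 - <<'E'
from h import *
import pickle
o=get_obs();print(o,hold_point_z)
D={'o':o}
for n in ['scene','side','wrist']:
    s=snapshot(n);D[n]=s;save(s,n+'0');print(n,{k:v for k,v in s.items() if k!='image'})
    if n!='wrist':print(campose(s))
pickle.dump(D,open('s0.pkl','wb'))
E
```

```text
{'clock': 0.0, 'joint_pos': array([ 8.40030487e+01,  2.05931084e+01,  6.34054895e-01, -2.11802444e-02,
       -7.01369942e+01, -1.65066455e+01]), 'qvel': array([ 0.06355783, -0.00241455, -0.04474734, -0.04389582, -0.08403282,
        0.00583386]), 'tau': array([ 6.78605484e-04, -5.82716274e+01,  2.93046534e+01,  6.99741036e+00,
        6.82981830e-03, -1.65499409e-04]), 'tool_pos': array([0.25818366, 0.62313323, 0.22560262]), 'orientation': array([ 1.79902253e+02, -8.20243044e-03, -2.25108029e+01]), 'force': array([-0.00289433,  0.3487082 ,  0.29955427]), 'moment': array([0.01694126, 0.05756662, 0.03230524]), 'opening': 0.08764335212791115} 0.0188
scene {'fov_y': 56.59407667719812, 'cx': 318.68722381274716, 'cy': 199.4460623604899, 'rvec': array([ 1.03190967, -2.49852863,  0.96838364]), 'tvec': array([0.31822487, 0.30013499, 0.65137109])}
(array([[-0.71012642, -0.52405276,  0.47020121],
       [-0.7040504 ,  0.52304873, -0.48034682],
       [ 0.00578893, -0.67215232, -0.74039027]]), array([0.07699098, 0.37994516, 0.68216306]))
side {'fov_y': 46.75256073565042, 'cx': 329.13725006219386, 'cy': 207.3607895477274, 'rvec': array([ 2.05771096, -0.41386005,  0.24004219]), 'tvec': array([-0.46971928,  0.12603509,  0.99187945])}
(array([[ 9.22264340e-01, -1.91857964e-01,  3.35587558e-01],
       [-3.86559798e-01, -4.57513827e-01,  8.00782505e-01],
       [-1.00553001e-04, -8.68257807e-01, -4.96113263e-01]]), array([ 0.12452377, -0.91819151,  0.60146827]))
wrist {'fov_y': 65.12572626132366, 'cx': 323.2198745001644, 'cy': 199.9601133072872, 'mount': array([[-1.11756997e-04, -9.60648394e-01, -2.77767261e-01,
         7.36989658e-02],
       [ 9.99999739e-01, -3.05625312e-04,  6.54654173e-04,
         6.86325392e-04],
       [-7.13785185e-04, -2.77767115e-01,  9.60648177e-01,
        -1.57093643e-01],
       [ 0.00000000e+00,  0.00000000e+00,  0.00000000e+00,
         1.00000000e+00]])}
```

View pics/scene0.png

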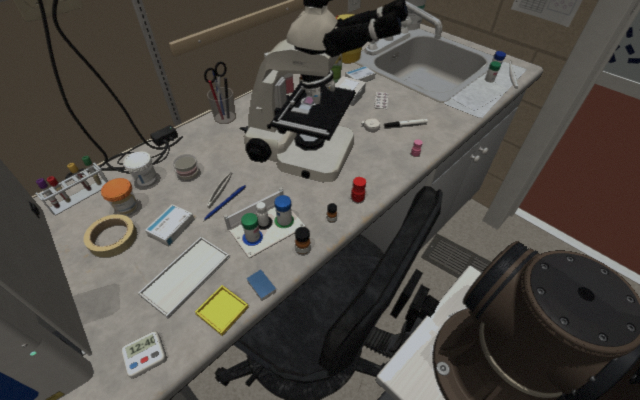

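View pics/side0.png

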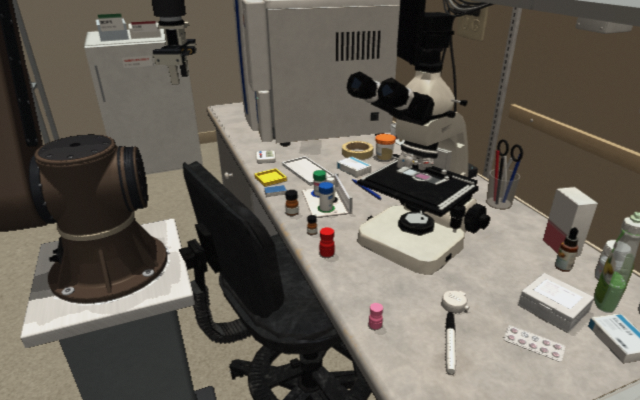

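View pics/wrist0.png

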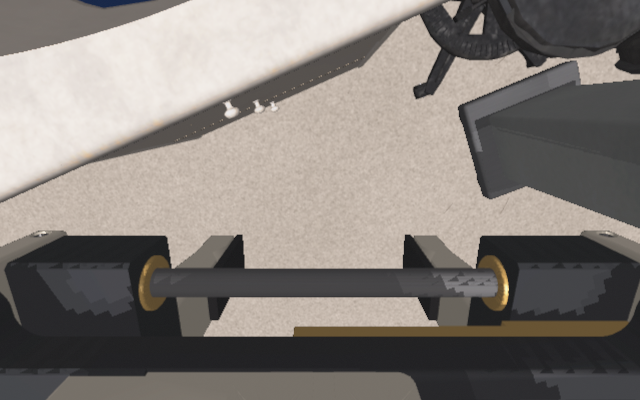

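```bash
python3 - <<'E'
from h import *
import pickle
D=pickle.load(open('s0.pkl','rb'))
save(D['scene'],'scene_crop',(130,160,350,340),3.5)
save(D['side'],'side_crop',(240,140,370,260),5)
for n,z,pts in [('scene',0,[(302,252),(332,220),(358,200),(185,275),(221,310),(263,228)]),('side',0,[(292,213),(312,233),(327,253)])]:
    for p in pts: print(n,p,ray(D[n],*p,z).round(3))
E
```

```text
scene (302, 252) [ 0.426  0.074 -0.   ]
scene (332, 220) [ 0.442 -0.038 -0.   ]
scene (358, 200) [ 0.44 -0.13  0.  ]
scene (185, 275) [0.557 0.286 0.   ]
scene (221, 310) [0.44  0.279 0.   ]
scene (263, 228) [ 0.538  0.092 -0.   ]
side (292, 213) [0.432 0.063 0.   ]
side (312, 233) [ 0.446 -0.045  0.   ]
side (327, 253) [ 0.448 -0.135  0.   ]
```

View pics/scene_crop.png

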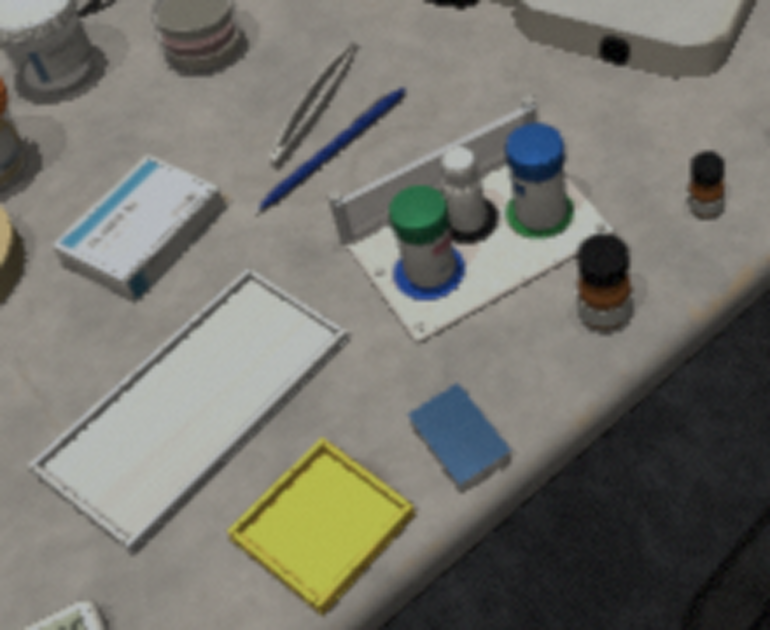

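View pics/side_crop.png

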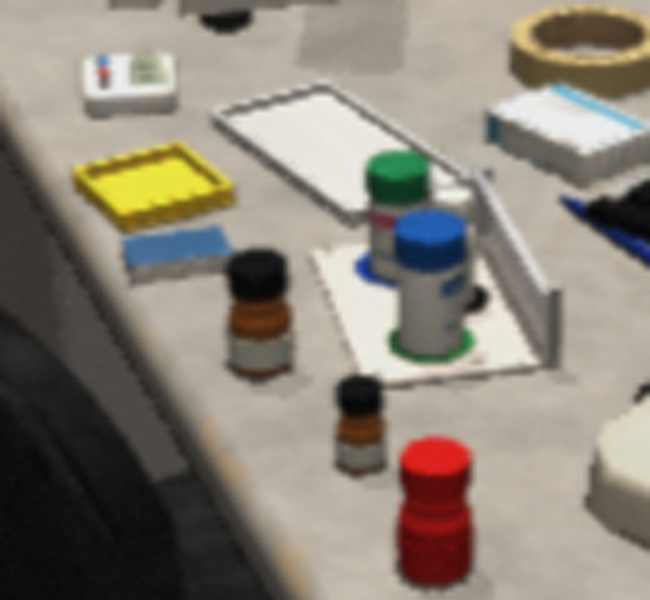

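```bash
python3 - <<'E'
from h import *
import pickle
D=pickle.load(open('s0.pkl','rb'))
s=D['scene'];c=lambda u,v:(130+u/3.5,160+v/3.5)
for n,z,pts in [('stand front',.006,[(420,338),(612,230)]),('rail',.046,[(335,200),(530,105)]),('side',.011,[(250,272),(347,335),(135,548),(33,463)]),('yel',.013,[(322,440),(413,508),(322,608),(230,533)]),('gcap',.070,[(419,207)]),('bcap',.074,[(535,143)]),('bluedisc',.006,[(429,273)]),('greendisc',.006,[(540,211)]),('jarcap',.06,[(604,256)]),('bottlecap',.068,[(459,158)])]:
    q=np.array([ray(s,*c(*p),z)for p in pts])[:,:2];print(n,q.round(4).tolist(),q.mean(0).round(4), [np.degrees(np.arctan2(*(q[i]-q[i-1])[::-1])).round(1) for i in range(len(q))])
E
```

```text
stand front [[0.4939, 0.1641], [0.4713, 0.0221]] [0.4826 0.0931] [np.float64(80.9), np.float64(-99.1)]
rail [[0.5891, 0.1504], [0.5645, 0.0082]] [0.5768 0.0793] [np.float64(80.2), np.float64(-99.8)]
side [[0.6066, 0.211], [0.5241, 0.1958], [0.4931, 0.3582], [0.5793, 0.3727]] [0.5508 0.2844] [np.float64(-80.4), np.float64(-169.6), np.float64(100.8), np.float64(9.5)]
yel [[0.4744, 0.2491], [0.4043, 0.2382], [0.3934, 0.3065], [0.4631, 0.3174]] [0.4338 0.2778] [np.float64(-80.6), np.float64(-171.2), np.float64(99.1), np.float64(8.9)]
gcap [[0.5294, 0.1264]] [0.5294 0.1264] [np.float64(0.0)]
bcap [[0.516, 0.0442]] [0.516  0.0442] [np.float64(0.0)]
bluedisc [[0.5289, 0.1292]] [0.5289 0.1292] [np.float64(0.0)]
greendisc [[0.5169, 0.0449]] [0.5169 0.0449] [np.float64(0.0)]
jarcap [[0.4289, 0.0677]] [0.4289 0.0677] [np.float64(0.0)]
bottlecap [[0.5445, 0.0831]] [0.5445 0.0831] [np.float64(0.0)]
```

{"api": "jog_arm", "payload": {"commands": [[13.6, -27, 0, -3.8], [13.6, -27, 0, -3.8], [13.6, -27, 0, -3.8], [13.6, -27, 0, -3.8], [13.6, -27, 0, -3.8], [13.6, -27, 0, -3.8], [13.6, -27, 0, -3.8], [13.6, -27, 0, -3.8], [13.6, -27, 0, -3.8], [13.6, -27, 0, -3.8]], "fingers": 60}}

```text
clock: 0.98
tool_pos: [0.3947, 0.3521, 0.2265]
orientation: [180.0, 0.0, -60.7]
force: [1.0, -0.1, 1.2]
opening: 0.06
```

{"api": "jog_arm", "payload": {"commands": [[13.6, -27, 0, -3.8], [13.6, -27, 0, -3.8], [13.6, -27, 0, -3.8], [13.6, -27, 0, -3.8], [13.6, -27, 0, -3.8], [13.6, -27, 0, -3.8], [13.6, -27, 0, -3.8], [13.6, -27, 0, -3.8], [13.6, -27, 0, -3.8], [13.6, -27, 0, -3.8]]}}

```text
clock: 1.82
tool_pos: [0.5307, 0.0821, 0.2265]
orientation: [180.0, 0.0, -98.7]
force: [-0.2, -0.4, 0.3]
opening: 0.0598
```

{"api": "jog_arm", "payload": {"commands": [[0, 0, 0, 0], [0, 0, 0, 0], [0, 0, 0, 0], [0, 0, 0, 0], [0, 0, 0, 0], [0, 0, 0, 0], [0, 0, 0, 0], [0, 0, 0, 0], [0, 0, 0, 0], [0, 0, 0, 0]]}}

```text
clock: 2.65
tool_pos: [0.5303, 0.0837, 0.2266]
orientation: [-180.0, -0.0, -98.5]
force: [0.1, 0.4, -0.1]
opening: 0.0597
```

```bash
python3 - <<'E'
from h import *
import pickle
o=get_obs();s=snapshot('wrist');save(s,'w1');pickle.dump((o,s),open('w1.pkl','wb'))
print(o['clock'],o['tool_pos'],o['orientation'],o['joint_pos'],o['force'],o['opening'])
E
```

```text
2.65 [0.53033404 0.08372018 0.22658113] [-1.79998097e+02 -3.25744303e-04 -9.84856624e+01] [ 2.99024240e+01  7.53121529e+00 -1.67436980e+01  1.57612482e-03
 -6.57237977e+01 -3.83887343e+01] [ 0.09966321  0.38422583 -0.07784006] 0.059699517240352974
```

View pics/w1.png

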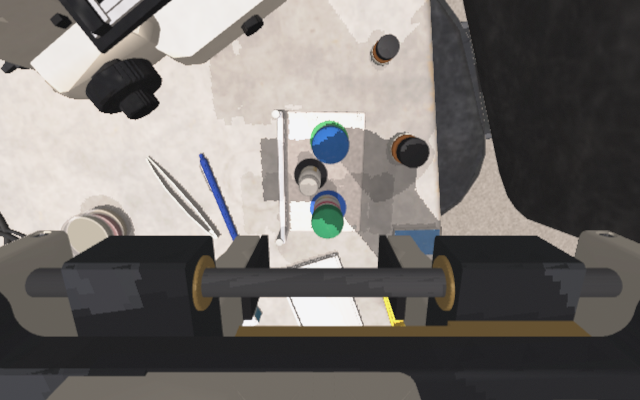

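```bash
cat >> h.py <<'E'
def cent(s,lo,hi,box,minA=30):
    hsv=cv2.cvtColor(s['image'],cv2.COLOR_RGB2HSV);m=cv2.inRange(hsv,np.array(lo),np.array(hi))
    b=np.zeros_like(m);b[box[1]:box[3],box[0]:box[2]]=255;m&=b
    cs=cv2.findContours(m,cv2.RETR_EXTERNAL,cv2.CHAIN_APPROX_NONE)[0]
    return [(cv2.fitEllipse(cv2.convexHull(c)) if len(c)>8 else None,cv2.contourArea(c),cv2.boundingRect(c)) for c in cs if cv2.contourArea(c)>minA]
E
python3 - <<'E'
from h import *
import pickle
o,s=pickle.load(open('w1.pkl','rb'))
save(s,'w1c',(250,90,450,260),4)
print('green',cent(s,(60,80,40),(85,255,255),(260,100,400,250)))
print('blue',cent(s,(95,80,60),(125,255,255),(260,100,400,240)))
for n,p in dict(g=[.5294,.1264,.07],b=[.516,.0442,.074],bd=[.5289,.1292,.006],gd=[.5169,.0449,.006],jar=[.4289,.0677,.06],bot=[.5445,.0831,.068]).items(): print(n,proj(s,p,o).round(1))
E
```

```text
green [(((326.85675048828125, 221.0437469482422), (31.4365177154541, 33.55931854248047), 0.2686244547367096), 790.0, (312, 205, 31, 33)), (((328.3405456542969, 138.63504028320312), (35.36235046386719, 36.999454498291016), 56.217872619628906), 113.0, (311, 121, 36, 25))]
blue [(((327.5487060546875, 206.70655822753906), (32.59198760986328, 35.320556640625), 87.10476684570312), 199.5, (310, 191, 36, 25)), (((329.9378662109375, 144.32424926757812), (36.58106994628906, 37.63072967529297), 15.061254501342773), 1040.0, (312, 126, 37, 38))]
g [328.6 224.3]
b [330.2 145.9]
bd [328.4 208.5]
gd [328.3 140.3]
jar [416.6 154.5]
bot [308.2 186.8]
```

View pics/w1c.png

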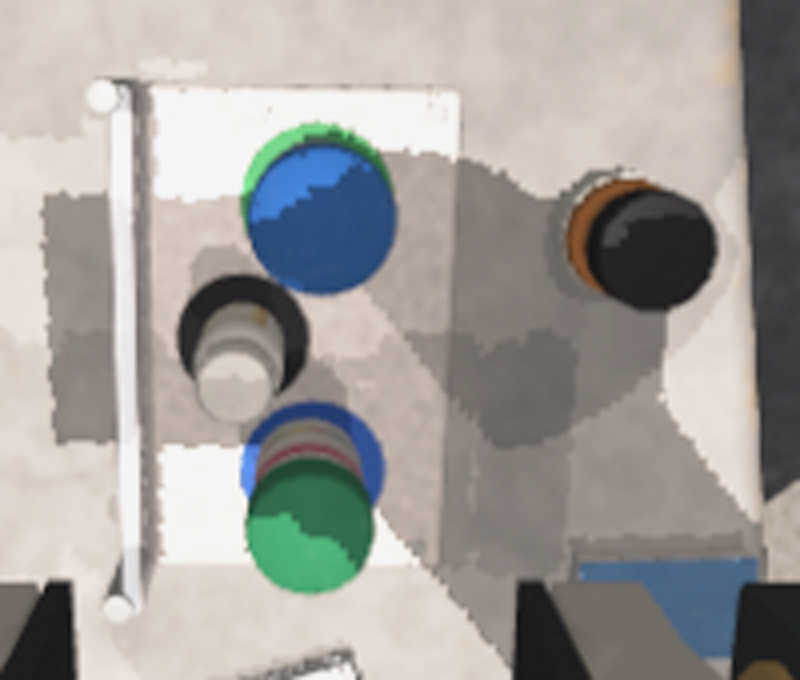

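```bash
python3 - <<'E'
from h import *
import pickle
o,s=pickle.load(open('w1.pkl','rb'))
for n,u,v,z in [('gcap',326.9,221.0,.07),('bcap',329.9,144.3,.074),('gdisc',328.3,139.0,.006),('bdisc',327.5,207,.006),('black',250+243/4,90+338/4,.006),('bot',309.5,186.2,.068),('jar',412.8,152.5,.06)]: print(n,ray(s,u,v,z,o).round(4))
E
```

```text
gcap [0.5307 0.1224 0.07  ]
bcap [0.5161 0.0426 0.074 ]
gdisc [0.5166 0.0434 0.006 ]
bdisc [0.5297 0.127  0.006 ]
black [0.5441 0.0827 0.006 ]
bot [0.543  0.0826 0.068 ]
jar [0.4327 0.065  0.06  ]
```

{"api": "jog_arm", "payload": {"commands": [[0, 20, 0, 0], [0, 20.8, 0, 0], [0, 0, -20, 0], [0, 0, -30, 0], [0, 0, -30, 0], [0, 0, -30, 0], [0, 0, -20, 0], [0, 0, 0, 0], [0, 0, 0, 0], [0, 0, 0, 0]], "fingers": 47}}

```text
clock: 3.53
tool_pos: [0.5314, 0.1248, 0.0979]
orientation: [-179.9, 0.0, -98.5]
force: [-0.1, -0.3, 0.5]
opening: 0.0473
```

```bash
python3 - <<'E'
from h import *
o=get_obs();s=snapshot('wrist');save(s,'w2');print(o['tool_pos'],o['orientation'],o['opening'])
s=snapshot('side');save(s,'s2',(240,100,400,240),4)
E
```

```text
[0.53136813 0.12478339 0.09790839] [-1.79913405e+02  3.94316805e-02 -9.84801536e+01] 0.047323487736315346
```

View pics/w2.png

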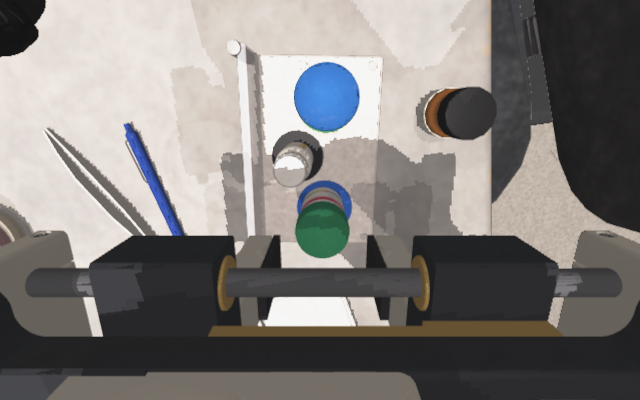

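View pics/s2.png

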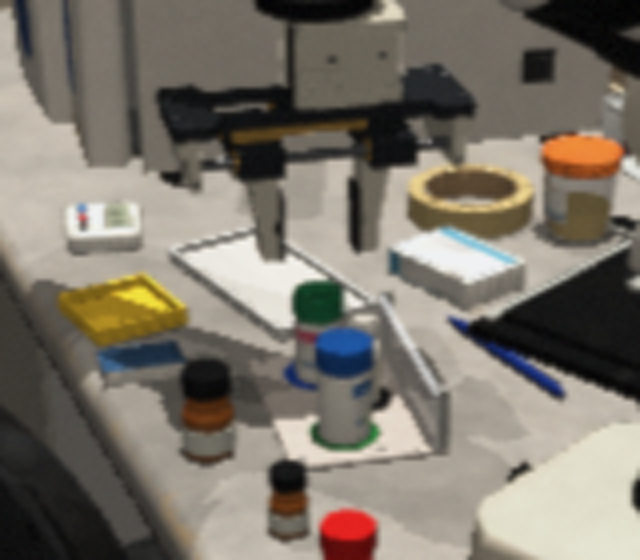

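```bash
python3 - <<'E'
from h import *
o=get_obs();s=snapshot('wrist')
c=cent(s,(60,80,40),(85,255,255),(290,190,355,270));print(c)
e=max(c,key=lambda t:t[1]);print(ray(s,*e[0][0],.07,o))
c=cent(s,(95,80,60),(125,255,255),(280,50,370,140));e=max(c,key=lambda t:t[1]);print(c,ray(s,*e[0][0],.074,o))
c=cent(s,(95,80,60),(125,255,255),(280,150,370,240));print(c)
print(o['tool_pos'],ray(s,250+0,0,.07,o))
E
```

```text
[(((322.1202087402344, 228.92762756347656), (53.034584045410156, 56.21293258666992), 176.4901580810547), 2275.5, (296, 201, 53, 56))]
[0.53057423 0.12241748 0.07      ]
[(((326.50830078125, 95.64444732666016), (64.9295883178711, 68.46150207519531), 0.3251696825027466), 3411.0, (294, 62, 66, 69))] [0.51627638 0.04370998 0.074     ]
[(((324.263427734375, 205.43234252929688), (51.000335693359375, 53.883216857910156), 88.46929168701172), 495.0, (298, 180, 54, 39))]
[0.5315362  0.12495987 0.0983837 ] [ 0.54873094 -0.00906274  0.07      ]
```

{"api": "jog_arm", "payload": {"commands": [[0, -1, -20, 0], [0, 0, -25, 0], [0, 0, -20, 0], [0, 0, -12, 0], [0, 0, -6, 0], [0, 0, 0, 0], [0, 0, 0, 0], [0, 0, 0, 0], [0, 0, 0, 0], [0, 0, 0, 0]]}}

```text
clock: 4.52
tool_pos: [0.5309, 0.1237, 0.0145]
orientation: [-179.9, 0.1, -98.5]
force: [0.5, -0.1, 0.0]
opening: 0.0469
```

{"api": "jog_arm", "payload": {"commands": [[0, 0, 0, 0], [0, 0, 0, 0], [0, 0, 0, 0], [0, 0, 0, 0], [0, 0, 0, 0], [0, 0, 0, 0], [0, 0, 0, 0], [0, 0, 0, 0], [0, 0, 0, 0], [0, 0, 0, 0]], "fingers": 0}}

```text
clock: 5.35
tool_pos: [0.5305, 0.1234, 0.0137]
orientation: [-180.0, 0.0, -98.5]
force: [-0.1, 0.3, 2.5]
opening: 0.0338
```

```bash
python3 - <<'E'
from h import *
o=get_obs();print(o['tool_pos'],o['opening'],o['force'])
s=snapshot('side');save(s,'s3',(240,100,400,240),4)
E
```

```text
[0.53052314 0.12343603 0.01366885] 0.03383631848886928 [-0.06324663  0.30784892  2.52475546]
```

View pics/s3.png

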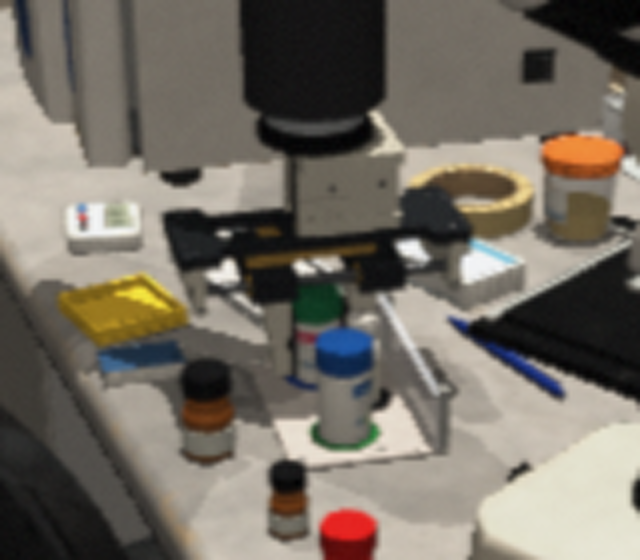

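{"api": "jog_arm", "payload": {"commands": [[0, 0, 15, 0], [0, 0, 25, 0], [0, 10, 20, 0], [2, 25, 0, 0], [2, 30, 0, 0], [2, 30, 0, 0], [2, 30, 0, 0], [2, 30, 0, 0], [2, 28, 0, 0], [1.5, 17.6, 0, 0]]}}

```text
clock: 6.23
tool_pos: [0.5437, 0.3264, 0.0731]
orientation: [180.0, -0.0, -98.4]
force: [1.2, -0.8, -1.0]
opening: 0.034
```

{"api": "jog_arm", "payload": {"commands": [[0, 0, -10, 0], [0, 0, -20, 0], [0, 0, -15, 0], [0, 0, -8, 0], [0, 0, -4, 0], [0, 0, -2, 0], [0, 0, 0, 0], [0, 0, 0, 0], [0, 0, 0, 0], [0, 0, 0, 0]]}}

```text
clock: 7.07
tool_pos: [0.5443, 0.3243, 0.0154]
orientation: [-180.0, 0.1, -98.5]
force: [-0.3, -1.4, -0.3]
opening: 0.0336
```

```bash
python3 - <<'E'
from h import *
o=get_obs();print(o['tool_pos'],o['opening'],o['force'])
s=snapshot('side');save(s,'s4',(240,100,400,240),4)
s=snapshot('scene');save(s,'c4',(100,160,350,340),3.2)
E
```

```text
[0.54425167 0.3242613  0.0153749 ] 0.033601384680039224 [-0.2903316  -1.42743805 -0.27537226]
```

View pics/s4.png

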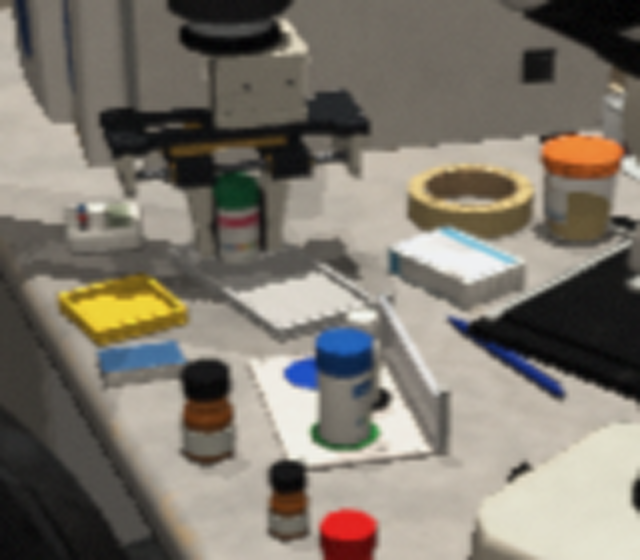

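View pics/c4.png

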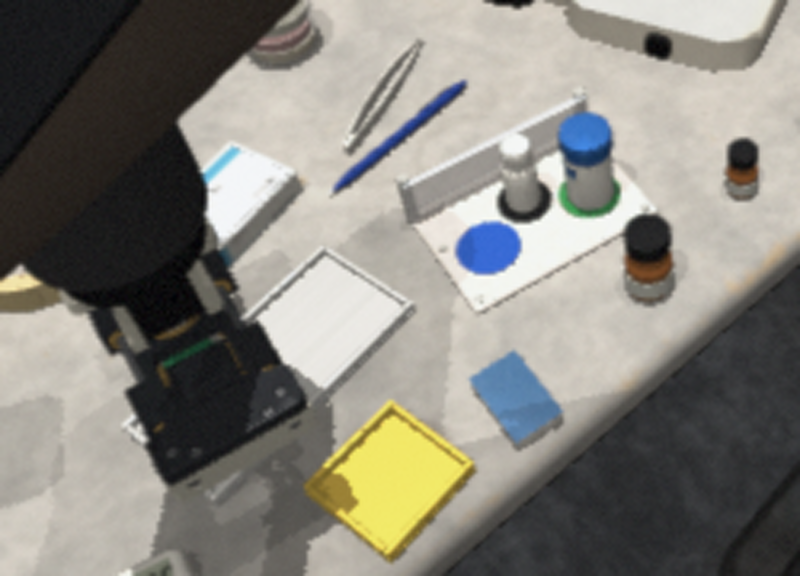

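{"api": "jog_arm", "payload": {"commands": [[0, 0, -1, 0], [0, 0, -1, 0], [0, 0, 0, 0], [0, 0, 0, 0], [0, 0, 0, 0], [0, 0, 0, 0], [0, 0, 0, 0], [0, 0, 0, 0], [0, 0, 0, 0], [0, 0, 0, 0]]}}

```text
clock: 8.0
tool_pos: [0.5439, 0.324, 0.0126]
orientation: [-180.0, 0.0, -98.5]
force: [-0.3, -0.1, 0.2]
opening: 0.0336
```

{"api": "jog_arm", "payload": {"commands": [[0, 0, 0, 0], [0, 0, 0, 0], [0, 0, 0, 0], [0, 0, 0, 0], [0, 0, 5, 0], [0, 0, 15, 0], [0, 0, 25, 0], [0, 0, 30, 0], [0, 0, 25, 0], [0, 0, 10, 0]], "fingers": 47}}

```text
clock: 8.83
tool_pos: [0.5455, 0.3251, 0.1272]
orientation: [-179.8, 0.2, -98.5]
force: [0.3, 0.5, -0.4]
opening: 0.0472
```

```bash
python3 - <<'E'
from h import *
o=get_obs();print(o['tool_pos'],o['opening'],o['force'])
w=snapshot('wrist');save(w,'w5')
c=cent(w,(60,80,40),(85,255,255),(250,150,400,270));print(c)
s=snapshot('side');save(s,'s5',(240,100,400,240),4)
c=cent(s,(100,120,80),(125,255,255),(305,180,345,220));print(c)
s=snapshot('scene')
c=cent(s,(105,120,80),(125,255,255),(235,220,270,250));print('bluedisc',c,[ray(s,*e[0][0],.006) for e in c])
c=cent(s,(105,120,80),(125,255,255),(270,190,300,225));print('bluecap',c)
E
```

```text
[0.54547828 0.32511999 0.12721891] 0.047174962962960795 [ 0.30005407  0.47417997 -0.39460358]
[(((323.6325378417969, 214.17575073242188), (46.18321228027344, 48.712947845458984), 174.71922302246094), 1712.5, (301, 190, 46, 49))]
[(((315.74713134765625, 193.01870727539062), (6.31423282623291, 8.678023338317871), 93.5118637084961), 33.0, (311, 190, 9, 7)), (((325.56671142578125, 185.47567749023438), (7.717459678649902, 14.07752799987793), 90.99452209472656), 74.0, (319, 182, 14, 8))]
bluedisc [(((252.2994384765625, 236.9514923095703), (14.850764274597168, 19.370574951171875), 78.19303131103516), 209.0, (243, 230, 19, 15))] [array([0.53167195, 0.12785647, 0.006     ])]
bluecap [(((282.2720031738281, 201.57435607910156), (13.022398948669434, 15.863688468933105), 87.64872741699219), 146.5, (275, 195, 16, 14))]
```

View pics/w5.png

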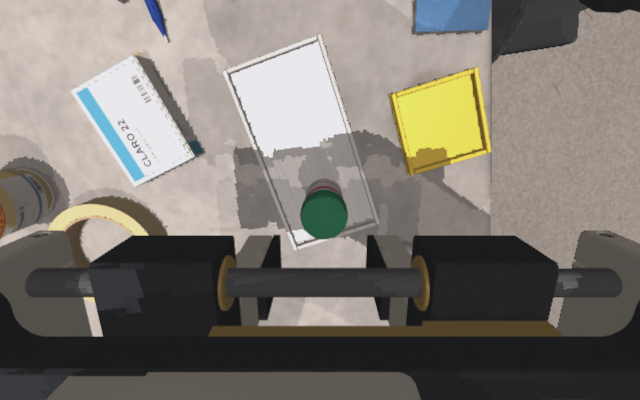

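View pics/s5.png

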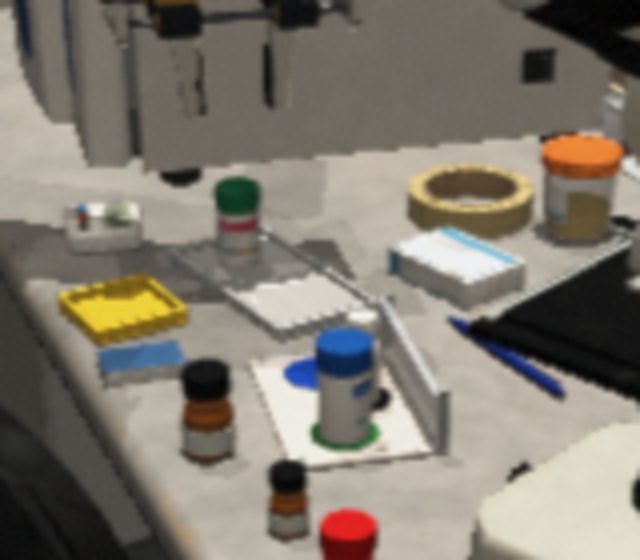

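```bash
python3 - <<'E'
from h import *
o=get_obs();s=snapshot('wrist')
for n,z,pts in [('tray',.011,[(228,72),(321,38),(377,221),(297,248)]),('yel',.013,[(391,95),(478,70),(490,151),(412,174)]),('g',.068,[(323.6,214.2)])]:
    q=np.array([ray(s,*p,z,o)[:2] for p in pts]);print(n,q.round(4).tolist(),q.mean(0))
E
```

```text
tray [[0.6029, 0.2103], [0.5255, 0.1969], [0.4976, 0.3543], [0.5745, 0.37]] [0.55013451 0.28287208]
yel [[0.4757, 0.2471], [0.4056, 0.2385], [0.3963, 0.3047], [0.4634, 0.3148]] [0.43525546 0.276313  ]
g [[0.5421, 0.3214]] [0.54211451 0.32142012]
```

{"api": "jog_arm", "payload": {"commands": [[-2, -28, 0, 0], [-3, -28, 0, 0], [-3, -28, 0, 0], [-3, -28, 0, 0], [-3, -28, 0, 0], [-3, -28, 0, 0], [-3, -28, 0, 0], [-3, -28, 0, 0], [-3, -28, 0, 0], [-2, -28, 0, 0]], "fingers": 48}}

```text
clock: 9.87
tool_pos: [0.5145, 0.0423, 0.1212]
orientation: [179.9, -0.1, -98.5]
force: [0.1, 0.2, -0.0]
opening: 0.048
```

{"api": "jog_arm", "payload": {"commands": [[0, 0, -10, 0], [0, 0, -10, 0], [0, 0, 0, 0], [0, 0, 0, 0], [0, 0, 0, 0], [0, 0, 0, 0], [0, 0, 0, 0], [0, 0, 0, 0], [0, 0, 0, 0], [0, 0, 0, 0]]}}

```text
clock: 10.7
tool_pos: [0.516, 0.0441, 0.1027]
orientation: [-180.0, 0.0, -98.5]
force: [0.5, -0.8, 0.3]
opening: 0.0481
```

```bash
python3 - <<'E'
from h import *
o=get_obs();s=snapshot('wrist');save(s,'w6');print(o['tool_pos'],o['orientation'])
c=cent(s,(95,80,60),(125,255,255),(270,150,370,290));print([(e,ray(s,*e[0][0],.074,o)) for e in c])
E
```

```text
[0.51595215 0.04414322 0.10273708] [-1.79984503e+02  1.10372438e-02 -9.84901541e+01]
[((((320.22515869140625, 226.17684936523438), (56.285457611083984, 62.381805419921875), 175.30715942382812), 2590.0, (292, 194, 57, 63)), array([0.51585436, 0.03968619, 0.074     ]))]
```

View pics/w6.png

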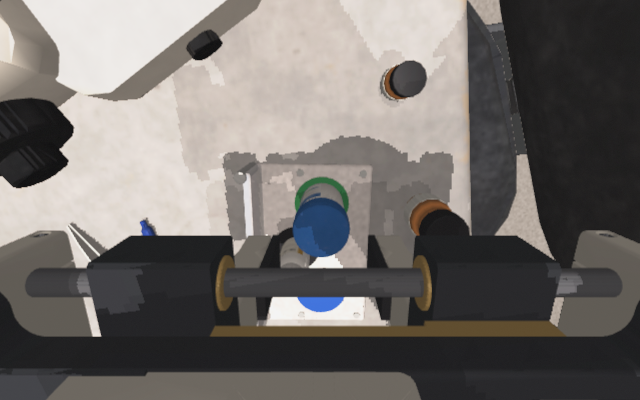

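{"api": "jog_arm", "payload": {"commands": [[0, -1.5, -20, 0], [0, 0, -25, 0], [0, 0, -20, 0], [0, 0, -12, 0], [0, 0, -6, 0], [0, 0, -2, 0], [0, 0, 0, 0], [0, 0, 0, 0], [0, 0, 0, 0], [0, 0, 0, 0]]}}

```text
clock: 11.58
tool_pos: [0.5164, 0.0427, 0.0184]
orientation: [-179.9, 0.1, -98.5]
force: [-0.0, -0.0, 0.1]
opening: 0.048
```

{"api": "jog_arm", "payload": {"commands": [[0, 0, 0, 0], [0, 0, 0, 0], [0, 0, 0, 0], [0, 0, 0, 0], [0, 0, 0, 0], [0, 0, 0, 0], [0, 0, 0, 0], [0, 0, 0, 0], [0, 0, 0, 0], [0, 0, 0, 0]], "fingers": 0}}

```text
clock: 12.42
tool_pos: [0.5161, 0.0425, 0.0177]
orientation: [-180.0, 0.0, -98.5]
force: [0.5, -0.2, 3.9]
opening: 0.0349
```

{"api": "jog_arm", "payload": {"commands": [[0, 0, 10, 0], [0, 0, 20, 0], [0, 0, 30, 0], [0, 0, 30, 0], [2, 10, 0, 0], [5, 26, 0, 0], [7, 34, 0, 0], [7, 34, 0, 0], [7, 34, 0, 0], [7, 34, 0, 0]]}}

```text
clock: 13.25
tool_pos: [0.5507, 0.216, 0.1079]
orientation: [180.0, 0.0, -98.5]
force: [1.1, -0.8, 0.5]
opening: 0.0345
```

{"api": "jog_arm", "payload": {"commands": [[5, 20, 0, 0], [1.5, 10, 0, 0], [0, 0, -20, 0], [0, 0, -30, 0], [0, 0, -20, 0], [0, 0, -10, 0], [0, 0, -5, 0], [0, 0, -3, 0], [0, 0, 0, 0], [0, 0, 0, 0]]}}

```text
clock: 14.08
tool_pos: [0.558, 0.2448, 0.0207]
orientation: [-179.9, 0.1, -98.5]
force: [1.3, 0.5, -0.2]
opening: 0.0348
```

{"api": "jog_arm", "payload": {"commands": [[0, 0, -1, 0], [0, 0, 0, 0], [0, 0, 0, 0], [0, 0, 0, 0], [0, 0, 0, 0], [0, 0, 0, 0], [0, 0, 0, 0], [0, 0, 0, 0], [0, 0, 0, 0], [0, 0, 0, 0]]}}

```text
clock: 14.92
tool_pos: [0.5574, 0.2445, 0.0185]
orientation: [180.0, -0.0, -98.5]
force: [0.2, -0.1, -0.7]
opening: 0.0344
```

```bash
python3 - <<'E'
from h import *
o=get_obs();print(o['tool_pos'],o['opening'],o['force'])
s=snapshot('side');save(s,'s7',(240,100,400,240),4)
E
```

```text
[0.55735722 0.24447084 0.01853454] 0.03440087458018643 [ 0.23636836 -0.07273438 -0.65979448]
```

View pics/s7.png

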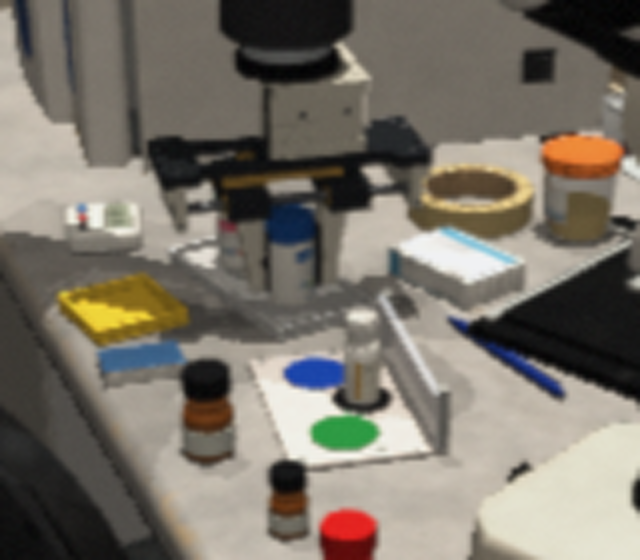

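{"api": "jog_arm", "payload": {"commands": [[0, 0, -1.5, 0], [0, 0, -1, 0], [0, 0, 0, 0], [0, 0, 0, 0], [0, 0, 0, 0], [0, 0, 0, 0], [0, 0, 0, 0], [0, 0, 0, 0], [0, 0, 0, 0], [0, 0, 0, 0]]}}

```text
clock: 15.8
tool_pos: [0.5574, 0.2445, 0.0161]
orientation: [180.0, -0.0, -98.5]
force: [-0.1, -0.5, -0.8]
opening: 0.0348
```

{"api": "jog_arm", "payload": {"commands": [[0, 0, 0, 0], [0, 0, 0, 0], [0, 0, 0, 0], [0, 0, 0, 0], [0, 0, 5, 0], [0, 0, 15, 0], [0, 0, 25, 0], [0, 0, 30, 0], [0, 0, 25, 0], [0, 0, 10, 0]], "fingers": 48}}

```text
clock: 16.63
tool_pos: [0.5591, 0.2455, 0.1306]
orientation: [-179.8, 0.2, -98.5]
force: [0.0, 0.2, 1.4]
opening: 0.0479
```

{"api": "jog_arm", "payload": {"commands": [[0, 0, 0, -5], [0, -10, 0, -6.5], [-1, -15, 0, -6.5], [-1, -15, 0, -6.5], [-1, -15, 0, -6.5], [-1, -15, 0, -6.5], [-1, -15, 0, -6.5], [-1, -15, 0, -6.5], [-1, -15, 0, -6.5], [-1, -15, 0, -6.5]]}}

```text
clock: 17.47
tool_pos: [0.5491, 0.1137, 0.1261]
orientation: [180.0, -0.0, -162.3]
force: [0.6, -0.4, -0.0]
opening: 0.0481
```

{"api": "jog_arm", "payload": {"commands": [[-1, -10, 0, -6.5], [-1, -8, 0, -6.5], [-1, -8, 0, -6.5], [-1, -5.5, 0, -5], [-1, 0, 0, -2], [0, 0, 0, 0], [0, 0, 0, 0], [0, 0, 0, 0], [0, 0, 0, 0], [0, 0, 0, 0]], "fingers": 44}}

```text
clock: 18.3
tool_pos: [0.5444, 0.0831, 0.126]
orientation: [-180.0, -0.0, 171.5]
force: [0.0, 0.7, -0.2]
opening: 0.0442
```

```bash
python3 - <<'E'
from h import *
o=get_obs();s=snapshot('wrist');save(s,'w8');print(o['tool_pos'],o['orientation'],o['joint_pos'].round(1),o['opening'])
for n,p in dict(bot=[.5440,.0830,.068],black=[.5443,.083,.006]).items(): print(n,proj(s,p,o).round(1))
s=snapshot('side');save(s,'s8',(240,100,400,240),4)
s=snapshot('scene');save(s,'c8',(100,160,350,340),3.2)
E
```

```text
[0.54439632 0.08313788 0.12601845] [-1.79998100e+02 -3.13912572e-03  1.71548204e+02] [  29.1   14.   -22.9   -0.   -53.1 -127.5] 0.044163213610278355
bot [323.7 218.2]
black [323.7 196.1]
```

View pics/w8.png

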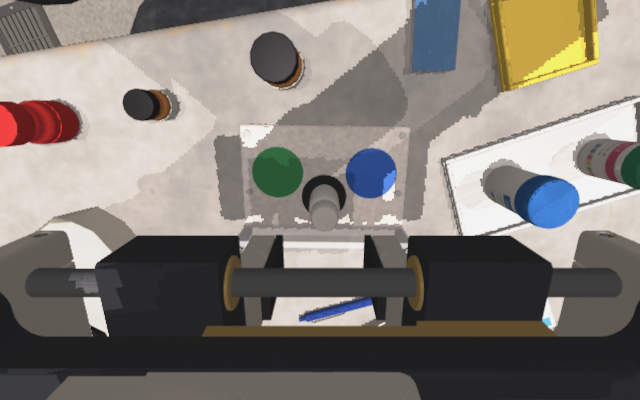

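View pics/s8.png

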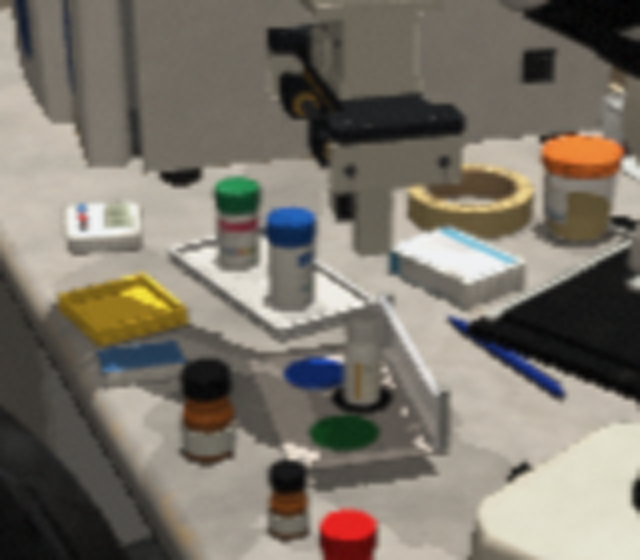

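View pics/c8.png

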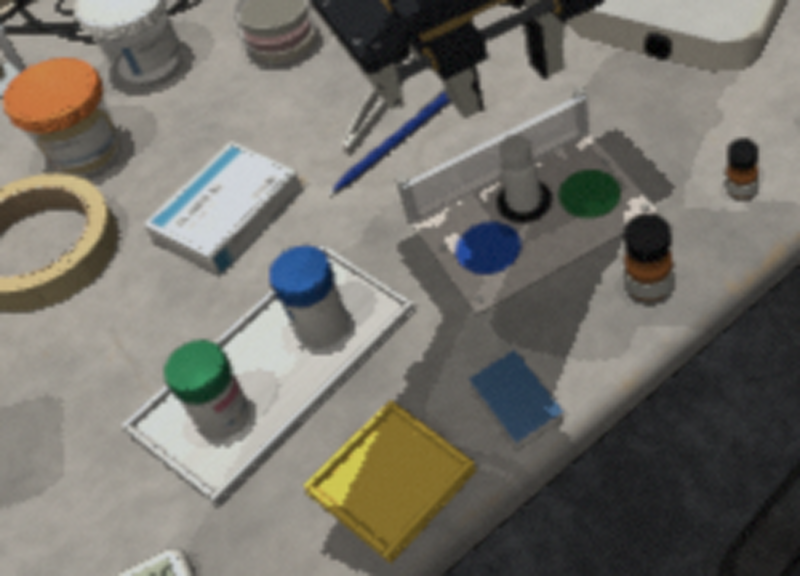

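```bash
python3 - <<'E'
from h import *
o=get_obs();s=snapshot('wrist')
for n,lo,hi,box in [('g',(55,60,20),(90,255,255),(240,140,310,205)),('b',(100,80,40),(130,255,255),(335,140,405,205)),('k',(0,0,0),(180,255,50),(295,165,350,215))]:
    c=cent(s,lo,hi,box,80);print(n,[(np.round(e[0][0],1),np.round(e[0][1],1),ray(s,*e[0][0],.006,o).round(4)) for e in c if e[0]])
print(ray(s,323.5,217,.068,o))
save(s,'w8c',(290,160,360,245),8)
E
```

```text
g [(array([277.2, 171.7]), array([48.6, 50.7]), array([0.5157, 0.0451, 0.006 ]))]
b [(array([370.6, 172.9]), array([48.6, 50.7]), array([0.5291, 0.1278, 0.006 ]))]
k [(array([323.6, 195.9]), array([40.9, 43. ]), array([0.5442, 0.0829, 0.006 ]))]
[0.54309686 0.0829608  0.068     ]
```

View pics/w8c.png

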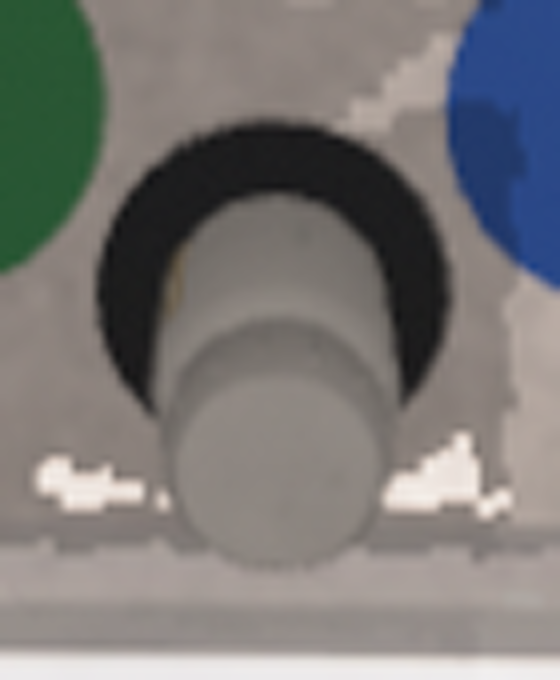

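{"api": "jog_arm", "payload": {"commands": [[0, 0, -20, 0], [0, 0, -30, 0], [0, 0, -25, 0], [0, 0, -20, 0], [0, 0, -10, 0], [0, 0, -4, 0], [0, 0, 0, 0], [0, 0, 0, 0], [0, 0, 0, 0], [0, 0, 0, 0]], "fingers": 42}}

```text
clock: 19.33
tool_pos: [0.5452, 0.0834, 0.0183]
orientation: [179.9, 0.1, 171.5]
force: [0.1, 0.2, -0.3]
opening: 0.0422
```

{"api": "jog_arm", "payload": {"commands": [[0, 0, 0, 0], [0, 0, 0, 0], [0, 0, 0, 0], [0, 0, 0, 0], [0, 0, 0, 0], [0, 0, 0, 0], [0, 0, 0, 0], [0, 0, 0, 0], [0, 0, 0, 0], [0, 0, 0, 0]], "fingers": 0}}

```text
clock: 20.17
tool_pos: [0.5446, 0.0831, 0.0173]
orientation: [180.0, 0.0, 171.5]
force: [-0.9, 1.3, 5.4]
opening: 0.0245
```

{"api": "jog_arm", "payload": {"commands": [[0, 0, 10, 0], [0, 0, 25, 0], [0, 0, 30, 0], [-3, 5, 20, 0], [-15, 25, 0, 0], [-18, 32, 0, 0], [-18, 32, 0, 0], [-18, 32, 0, 0], [-18, 32, 0, 0], [-15, 26, 0, 0]]}}

```text
clock: 21.0
tool_pos: [0.438, 0.2685, 0.1026]
orientation: [180.0, 0.0, 171.5]
force: [0.4, -0.0, -0.9]
opening: 0.0238
```

{"api": "jog_arm", "payload": {"commands": [[-5, 10, 0, 0], [0, 0, -15, 0], [0, 0, -25, 0], [0, 0, -20, 0], [0, 0, -10, 0], [0, 0, -6, 0], [0, 0, -4, 0], [0, 0, 0, 0], [0, 0, 0, 0], [0, 0, 0, 0]]}}

```text
clock: 21.83
tool_pos: [0.4349, 0.2774, 0.023]
orientation: [179.9, 0.0, 171.5]
force: [-0.2, -0.1, -0.4]
opening: 0.0239
```

```bash
python3 - <<'E'
from h import *
o=get_obs();print(o['tool_pos'],o['opening'],o['force'])
s=snapshot('side');save(s,'s9',(240,100,400,240),4)
s=snapshot('scene');save(s,'c9',(100,160,350,340),3.2)
E
```

```text
[0.43489353 0.27739641 0.02295181] 0.02394258142048728 [-0.20830733 -0.11010304 -0.39802603]
```

View pics/s9.png

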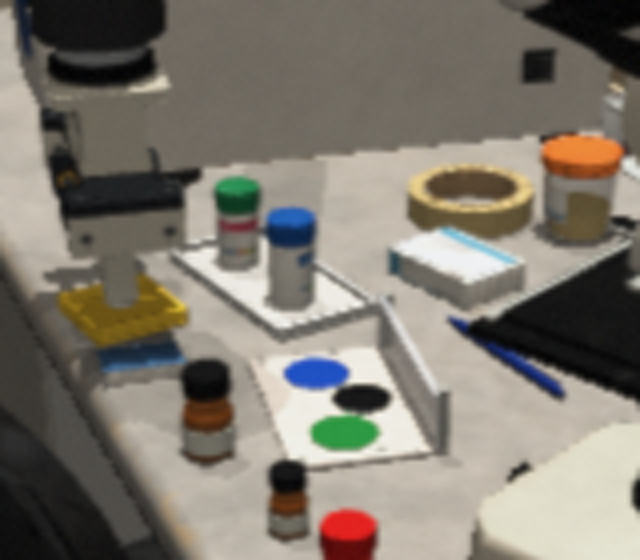

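View pics/c9.png

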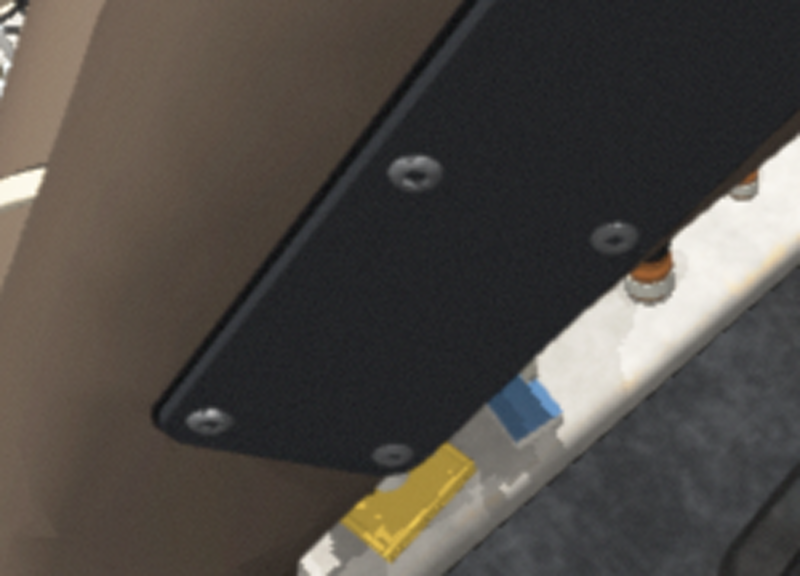

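{"api": "jog_arm", "payload": {"commands": [[0, 0, -3, 0], [0, 0, -2, 0], [0, 0, -1.5, 0], [0, 0, -0.7, 0], [0, 0, 0, 0], [0, 0, 0, 0], [0, 0, 0, 0], [0, 0, 0, 0], [0, 0, 0, 0], [0, 0, 0, 0]]}}

```text
clock: 22.77
tool_pos: [0.4344, 0.277, 0.0153]
orientation: [-180.0, 0.0, 171.5]
force: [-1.9, -0.7, 6.9]
opening: 0.0237
```

{"api": "jog_arm", "payload": {"commands": [[0, 0, 0, 0], [0, 0, 0, 0], [0, 0, 0, 0], [0, 0, 0, 0], [0, 0, 5, 0], [0, 0, 15, 0], [0, 0, 25, 0], [0, 0, 30, 0], [0, 0, 20, 0], [0, 0, 10, 0]], "fingers": 38}}

```text
clock: 23.6
tool_pos: [0.4354, 0.278, 0.1231]
orientation: [179.8, 0.1, 171.5]
force: [0.7, 0.6, 0.5]
opening: 0.0381
```

```bash
python3 - <<'E'
from h import *
o=get_obs();print(o['tool_pos'],o['opening'],o['force'])
s=snapshot('side');save(s,'s10',(240,100,400,240),4)
s=snapshot('wrist');save(s,'w10')
E
```

```text
[0.43536459 0.27798778 0.12311474] 0.03812374931979272 [0.69988866 0.59208825 0.4937697 ]
```

View pics/s10.png

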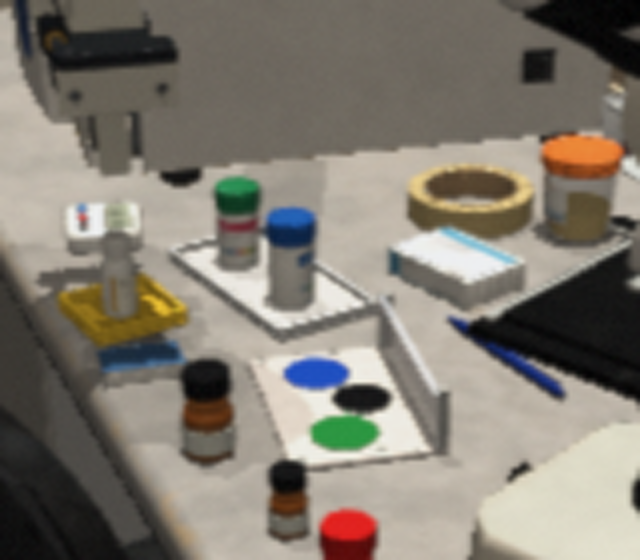

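View pics/w10.png

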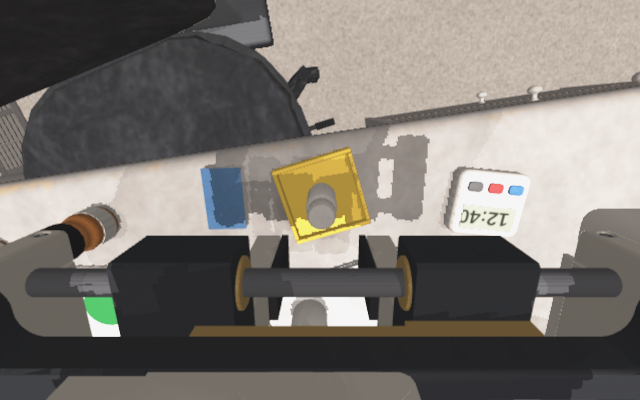

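{"api": "jog_arm", "payload": {"commands": [[0, -15, 0, 0], [-1, -28, 0, 0], [-1, -30, 0, 0], [-1, -30, 0, 0], [-1, -30, 0, 0], [0, -30, 0, 0], [0, -28, 0, 0], [0, -20, 0, 0], [0, 0, 0, 0], [0, 0, 0, 0]], "fingers": 52}}

```text
clock: 24.53
tool_pos: [0.4295, 0.0643, 0.1189]
orientation: [-179.9, -0.1, 171.4]
force: [-0.4, 0.4, 0.1]
opening: 0.0521
```

{"api": "jog_arm", "payload": {"commands": [[0, 0, 0, 0], [0, 0, 0, 0], [0, 0, 0, 0], [0, 0, 0, 0], [0, 0, 0, 0], [0, 0, 0, 0], [0, 0, 0, 0], [0, 0, 0, 0], [0, 0, 0, 0], [0, 0, 0, 0]]}}

```text
clock: 25.37
tool_pos: [0.4304, 0.066, 0.1199]
orientation: [180.0, 0.0, 171.5]
force: [0.3, 0.1, 0.7]
opening: 0.0514
```

```bash
python3 - <<'E'
from h import *
o=get_obs();print(o['tool_pos'],o['orientation'],o['opening'],o['force'],o['joint_pos'])
s=snapshot('wrist');save(s,'w11')
print(proj(s,[.431,.066,.06],o),proj(s,[.431,.066,0],o))
c=cent(s,(0,0,0),(180,255,60),(280,150,370,235),100);print([(e,ray(s,*e[0][0],.06,o)) for e in c])
E
```

```text
[0.4303877  0.06600709 0.11988582] [1.79995527e+02 2.73718766e-03 1.71497400e+02] 0.05142905400954654 [0.33817082 0.14985452 0.68400252] [ 3.48534150e+01  3.66745649e+00 -3.68573276e+01 -1.80619986e-03
 -4.94701552e+01 -1.33354841e+02]
[324.05212468 218.59109672] [323.90813045 196.82623833]
[((((323.906982421875, 214.95054626464844), (41.11030578613281, 44.02443313598633), 1.1547138690948486), 1339.0, (304, 193, 41, 42)), array([0.42819943, 0.06630967, 0.06      ]))]
```

View pics/w11.png

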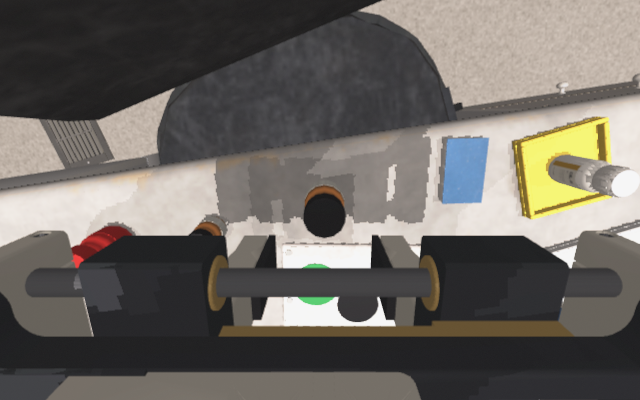

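{"api": "jog_arm", "payload": {"commands": [[0, 0, -20, 0], [0, 0, -30, 0], [0, 0, -25, 0], [0, 0, -20, 0], [0, 0, -10, 0], [0, 0, -5, 0], [0, 0, -2, 0], [0, 0, 0, 0], [0, 0, 0, 0], [0, 0, 0, 0]]}}

```text
clock: 26.25
tool_pos: [0.431, 0.0663, 0.0087]
orientation: [179.9, 0.1, 171.5]
force: [-0.0, 0.5, 0.3]
opening: 0.052
```

{"api": "jog_arm", "payload": {"commands": [[0, 0, 0, 0], [0, 0, 0, 0], [0, 0, 0, 0], [0, 0, 0, 0], [0, 0, 0, 0], [0, 0, 0, 0], [0, 0, 0, 0], [0, 0, 0, 0], [0, 0, 0, 0], [0, 0, 0, 0]], "fingers": 0}}

```text
clock: 27.08
tool_pos: [0.4306, 0.0661, 0.0081]
orientation: [180.0, 0.0, 171.5]
force: [-1.1, 0.8, 7.1]
opening: 0.0332
```

{"api": "jog_arm", "payload": {"commands": [[0, 0, 10, 0], [0, 0, 25, 0], [0, 0, 25, 0], [0, 0, 5, 0], [0, 0, 0, 0], [0, 0, 0, 0], [0, 0, 0, 0], [0, 0, 0, 0], [0, 0, 0, 0], [0, 0, 0, 0]]}}

```text
clock: 27.92
tool_pos: [0.43, 0.0657, 0.0721]
orientation: [-179.9, -0.1, 171.5]
force: [-0.4, 0.5, -0.9]
opening: 0.0332
```

```bash
python3 - <<'E'
from h import *
o=get_obs();print(o['tool_pos'],o['orientation'],o['opening'],o['force'],o['joint_pos'])
s=snapshot('wrist');save(s,'w12')
s=snapshot('side');save(s,'s12',(240,100,400,240),4)
E
```

```text
[0.42999453 0.06570194 0.07214765] [-1.79939531e+02 -6.79413243e-02  1.71490859e+02] 0.03318454910441056 [-0.37109165  0.48650156 -0.94051164] [ 3.48483754e+01  7.74214840e+00 -4.02942454e+01 -3.99922311e-03
 -4.20545203e+01 -1.33354509e+02]
```

View pics/w12.png

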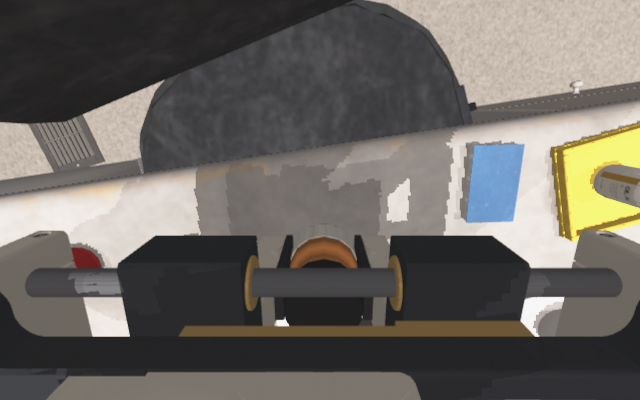

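View pics/s12.png

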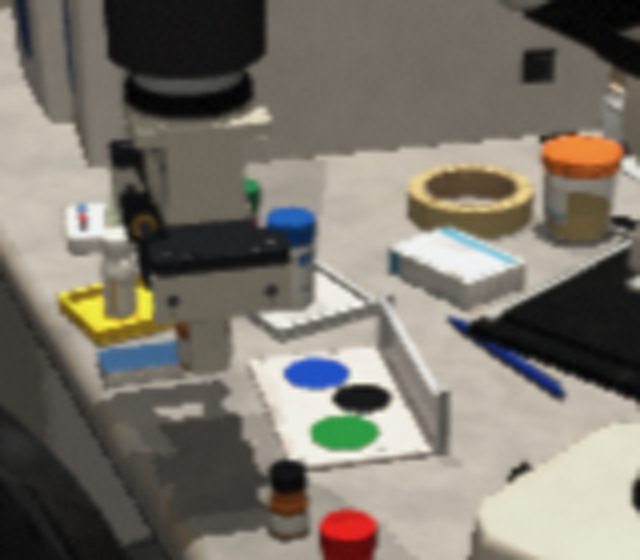

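{"api": "jog_arm", "payload": {"commands": [[8, 1.5, 0, 0], [18, 2.5, 0, 0], [22, 3, 0, 0], [22, 3, 0, 0], [20, 3, 0, 0], [15, 2.5, 0, 0], [9, 1.5, 0, 0], [0, 0, 0, 0], [0, 0, 0, 0], [0, 0, 0, 0]]}}

```text
clock: 28.85
tool_pos: [0.5435, 0.0827, 0.0726]
orientation: [-180.0, -0.1, 171.5]
force: [-1.1, 0.2, -0.8]
opening: 0.0329
```

{"api": "jog_arm", "payload": {"commands": [[0, 0, -15, 0], [0, 0, -15, 0], [0, 0, -10, 0], [0, 0, -6, 0], [0, 0, -4, 0], [0, 0, 0, 0], [0, 0, 0, 0], [0, 0, 0, 0], [0, 0, 0, 0], [0, 0, 0, 0]]}}

```text
clock: 29.68
tool_pos: [0.5447, 0.0831, 0.0234]
orientation: [180.0, 0.0, 171.5]
force: [-0.4, -0.7, -0.7]
opening: 0.0328
```

```bash
python3 - <<'E'
from h import *
o=get_obs();print(o['tool_pos'],o['orientation'],o['opening'],o['force'])
s=snapshot('wrist');save(s,'w13')
s=snapshot('side');save(s,'s13',(280,140,360,220),7)
E
```

```text
[0.5447051  0.08311112 0.02337392] [1.79970734e+02 4.41203489e-02 1.71497407e+02] 0.03275594867078786 [-0.42736393 -0.74955666 -0.68494675]
```

View pics/w13.png

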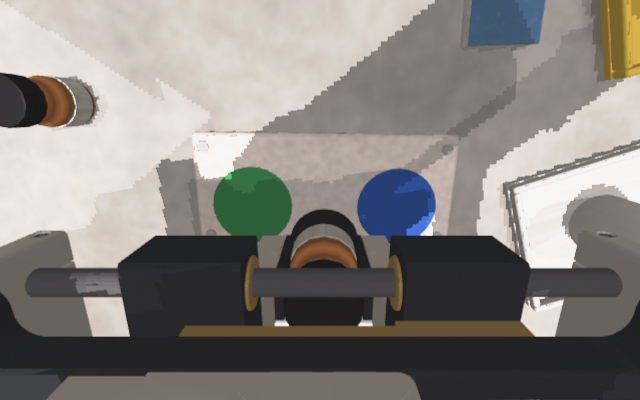

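View pics/s13.png

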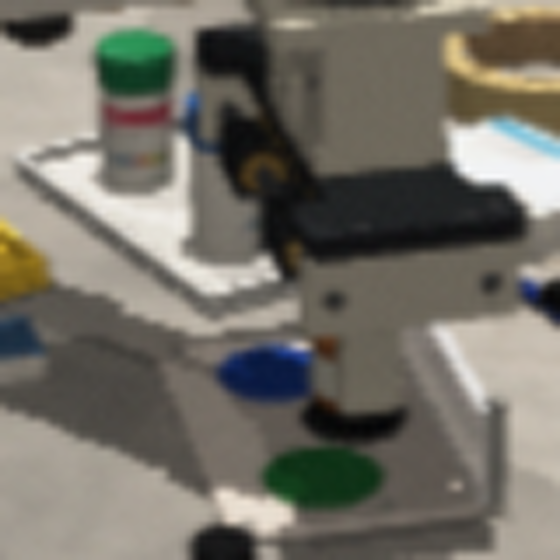

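{"api": "jog_arm", "payload": {"commands": [[0, 0, -4, 0], [0, 0, -3, 0], [0, 0, -1.3, 0], [0, 0, -0.8, 0], [0, 0, 0, 0], [0, 0, 0, 0], [0, 0, 0, 0], [0, 0, 0, 0], [0, 0, 0, 0], [0, 0, 0, 0]]}}

```text
clock: 30.62
tool_pos: [0.5441, 0.0828, 0.0142]
orientation: [-180.0, -0.0, 171.5]
force: [-3.7, -0.2, 7.7]
opening: 0.0329
```

{"api": "jog_arm", "payload": {"commands": [[0, 0, 0, 0], [0, 0, 0, 0], [0, 0, 0, 0], [0, 0, 0, 0], [0, 0, 5, 0], [0, 0, 15, 0], [0, 0, 25, 0], [0, 0, 30, 0], [0, 0, 20, 0], [0, 0, 10, 0]], "fingers": 48}}

```text
clock: 31.45
tool_pos: [0.5458, 0.0835, 0.1221]
orientation: [179.9, 0.2, 171.5]
force: [-0.2, -0.0, 0.1]
opening: 0.0481
```

```bash
python3 - <<'E'
from h import *
o=get_obs();print(o['tool_pos'],o['orientation'],o['opening'],o['force'])
s=snapshot('wrist');save(s,'w14',(160,120,480,280),2.4)
for n,lo,hi,box in [('g',(55,60,20),(90,255,255),(200,110,310,220)),('b',(100,80,40),(130,255,255),(335,110,430,220)),('k',(0,0,0),(180,255,50),(285,130,360,240))]:
    c=cent(s,lo,hi,box,80);print(n,[(np.round(e[0][0],1),np.round(e[0][1],1),ray(s,*e[0][0],.006,o).round(4),ray(s,*e[0][0],.066,o).round(4)) for e in c if e[0]])
s=snapshot('side');save(s,'s14',(280,140,360,220),7)
E
```

```text
[0.54578289 0.0834521  0.1221361 ] [179.87862288   0.21605048 171.5203745 ] 0.04813021187372362 [-0.20405527 -0.00810443  0.11072052]
g [(array([275.4, 170.6]), array([49.5, 51.7]), array([0.5157, 0.0449, 0.006 ]), array([0.5056, 0.0557, 0.066 ]))]
b [(array([370.4, 171.8]), array([49.5, 51.9]), array([0.5292, 0.1278, 0.006 ]), array([0.5162, 0.1204, 0.066 ]))]
k [(array([321.7, 214.2]), array([41.9, 44.6]), array([0.5619, 0.0793, 0.006 ]), array([0.5417, 0.0825, 0.066 ])), (array([322.5, 194.4]), array([39.9, 43.3]), array([0.5433, 0.0828, 0.006 ]), array([0.5272, 0.0853, 0.066 ]))]
```

View pics/w14.png

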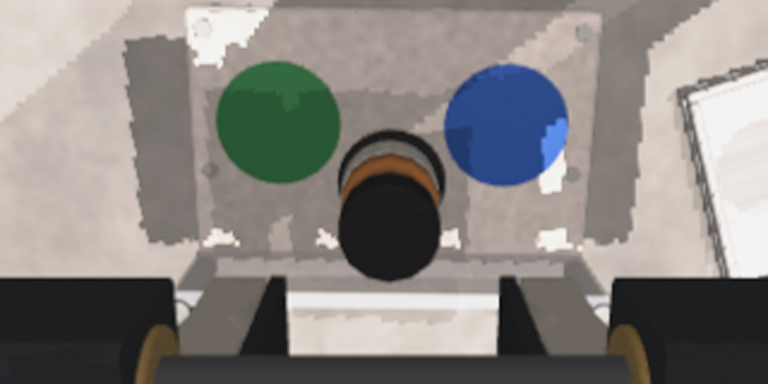

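View pics/s14.png

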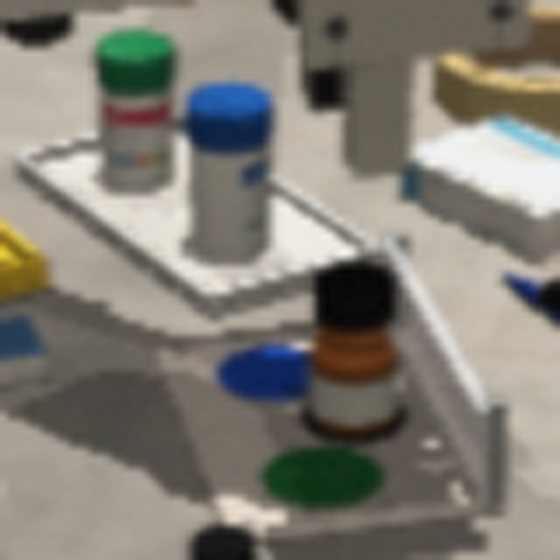

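{"api": "jog_arm", "payload": {"commands": [[0, 5, 0, 5], [1, 12, 0, 6.5], [1, 12, 0, 6.5], [1, 12, 0, 6.5], [1, 12, 0, 6.5], [1, 12, 0, 6.5], [1, 12, 0, 6.5], [1, 12, 0, 6.5], [1, 12, 0, 6.5], [1, 12, 0, 6.5]], "fingers": 48}}

```text
clock: 32.38
tool_pos: [0.5526, 0.1961, 0.1171]
orientation: [179.9, -0.1, -124.7]
force: [-0.1, -0.1, -0.9]
opening: 0.0481
```

{"api": "jog_arm", "payload": {"commands": [[1, 12, 0, 6.5], [1, 12, 0, 6.5], [1, 12, 0, 6.5], [1, 12, 0, 5], [0.5, 0, 0, 2], [0, 0, 0, 0], [0, 0, -10, 0], [0, 0, 0, 0], [0, 0, 0, 0], [0, 0, 0, 0]]}}

```text
clock: 33.22
tool_pos: [0.5577, 0.2434, 0.1083]
orientation: [180.0, -0.0, -98.6]
force: [0.1, -0.1, -0.4]
opening: 0.048
```

```bash
python3 - <<'E'
from h import *
o=get_obs();print(o['tool_pos'],o['orientation'],o['opening'],o['force'],o['joint_pos'])
s=snapshot('wrist');save(s,'w15')
c=cent(s,(95,80,60),(125,255,255),(270,150,370,290));print([(e,ray(s,*e[0][0],.072,o)) for e in c])
E
```

```text
[0.55768786 0.24344058 0.10827236] [ 1.79964771e+02 -4.56754848e-02 -9.85656161e+01] 0.048027879377180054 [ 0.14930312 -0.12849493 -0.35078432] [ 4.19561191e+01  2.00764022e+01 -1.66973444e+01  2.30465564e-03
 -5.32839071e+01 -5.05231280e+01]
[((((322.5052795410156, 226.56224060058594), (54.279388427734375, 56.948509216308594), 173.65928649902344), 2360.0, (296, 199, 54, 56)), array([0.55660126, 0.24226946, 0.072     ]))]
```

View pics/w15.png

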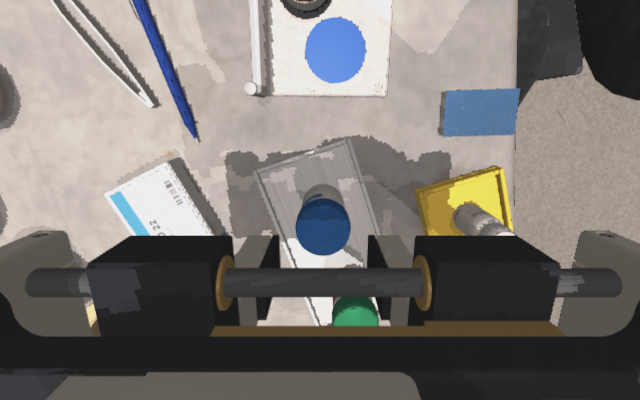

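{"api": "jog_arm", "payload": {"commands": [[0, 0.5, -20, 0], [0, 0, -25, 0], [0, 0, -22, 0], [0, 0, -14, 0], [0, 0, -7, 0], [0, 0, -3.5, 0], [0, 0, 0, 0], [0, 0, 0, 0], [0, 0, 0, 0], [0, 0, 0, 0]]}}

```text
clock: 34.1
tool_pos: [0.5584, 0.2449, 0.0184]
orientation: [-179.9, 0.1, -98.5]
force: [0.5, -0.4, -0.2]
opening: 0.0479
```

{"api": "jog_arm", "payload": {"commands": [[0, 0, 0, 0], [0, 0, 0, 0], [0, 0, 0, 0], [0, 0, 0, 0], [0, 0, 0, 0], [0, 0, 0, 0], [0, 0, 0, 0], [0, 0, 0, 0], [0, 0, 0, 0], [0, 0, 0, 0]], "fingers": 0}}

```text
clock: 34.93
tool_pos: [0.5581, 0.2446, 0.0176]
orientation: [-180.0, 0.0, -98.5]
force: [-0.6, 1.0, 5.2]
opening: 0.0352
```

{"api": "jog_arm", "payload": {"commands": [[0, 0, 10, 0], [0, 0, 20, 0], [0, 0, 25, 0], [0, 0, 15, 0], [-3, -12, 0, 0], [-6, -25, 0, 0], [-7, -28, 0, 0], [-7, -28, 0, 0], [-4, -16, 0, 0], [-1.5, -7, 0, 0]]}}

```text
clock: 35.77
tool_pos: [0.528, 0.126, 0.0871]
orientation: [179.9, -0.0, -98.6]
force: [0.3, 0.1, -0.3]
opening: 0.035
```

{"api": "jog_arm", "payload": {"commands": [[0, 0, -20, 0], [0, 0, -20, 0], [0, 0, -12, 0], [0, 0, -5, 0], [0, 0, 0, 0], [0, 0, 0, 0], [0, 0, 0, 0], [0, 0, 0, 0], [0, 0, 0, 0], [0, 0, 0, 0]]}}

```text
clock: 36.6
tool_pos: [0.5297, 0.1287, 0.0308]
orientation: [-180.0, 0.0, -98.5]
force: [0.6, -0.2, 0.0]
opening: 0.0351
```

```bash
python3 - <<'E'
from h import *
o=get_obs();print(o['tool_pos'],o['orientation'],o['opening'],o['force'])
s=snapshot('wrist');save(s,'w16')
s=snapshot('side');save(s,'s16',(260,120,360,220),6)
E
```

```text
[0.52966694 0.12869637 0.03084619] [-1.79953869e+02  4.18009200e-02 -9.85008533e+01] 0.03513856335356769 [ 0.55133004 -0.18543047  0.0290627 ]
```

View pics/w16.png

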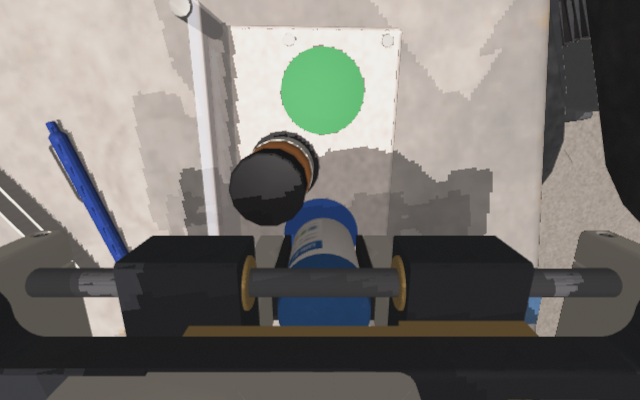

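View pics/s16.png

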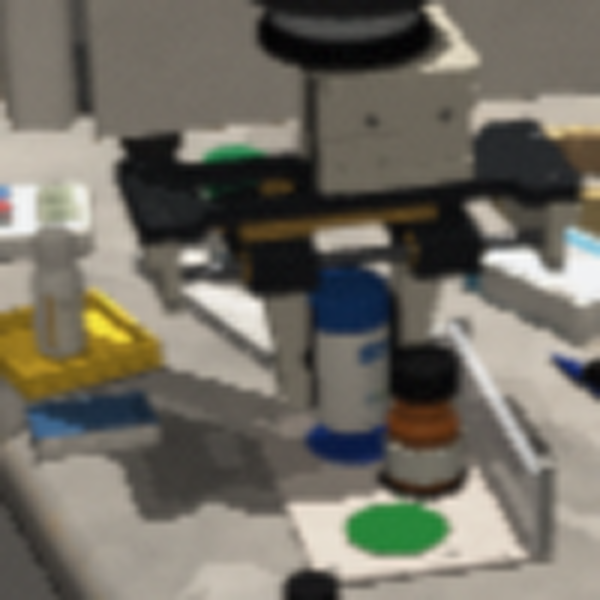

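{"api": "jog_arm", "payload": {"commands": [[0, 0, -4, 0], [0, 0, -4, 0], [0, 0, -2, 0], [0, 0, -1, 0], [0, 0, 0, 0], [0, 0, 0, 0], [0, 0, 0, 0], [0, 0, 0, 0], [0, 0, 0, 0], [0, 0, 0, 0]]}}

```text
clock: 37.53
tool_pos: [0.5293, 0.1283, 0.0195]
orientation: [180.0, -0.0, -98.5]
force: [-2.0, -1.6, 7.3]
opening: 0.0353
```

{"api": "jog_arm", "payload": {"commands": [[0, 0, 0, 0], [0, 0, 0, 0], [0, 0, 0, 0], [0, 0, 0, 0], [0, 0, 5, 0], [0, 0, 15, 0], [0, 0, 25, 0], [0, 0, 30, 0], [0, 0, 20, 0], [0, 0, 10, 0]], "fingers": 46}}

```text
clock: 38.37
tool_pos: [0.5307, 0.1291, 0.1276]
orientation: [-179.8, 0.1, -98.5]
force: [0.6, -0.3, 0.5]
opening: 0.0462
```

```bash
python3 - <<'E'
from h import *
o=get_obs();print(o['tool_pos'],o['orientation'],o['opening'],o['force'])
s=snapshot('wrist');save(s,'w17')
c=cent(s,(95,80,60),(125,255,255),(270,150,370,240));print([(e,ray(s,*e[0][0],.074,o)) for e in c])
s=snapshot('side');save(s,'s17',(260,120,360,220),6)
E
```

```text
[0.53069136 0.12906861 0.12763172] [-1.79795913e+02  1.40013359e-01 -9.84778626e+01] 0.046163321448902075 [ 0.60905343 -0.34587463  0.53077173]
[((((324.2288513183594, 205.2296905517578), (54.24281692504883, 75.1871109008789), 174.16714477539062), 2962.0, (299, 169, 52, 71)), array([0.52726256, 0.11891425, 0.074     ]))]
```

View pics/w17.png

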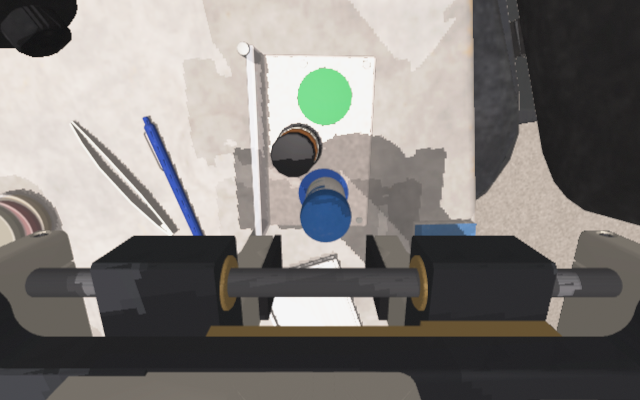

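View pics/s17.png

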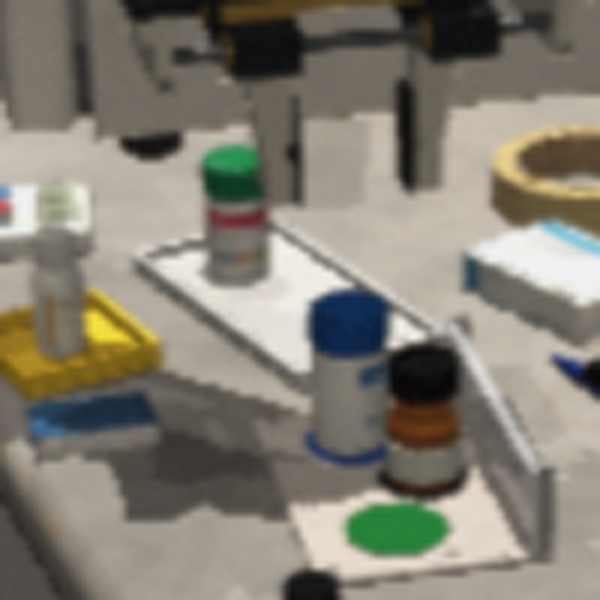

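{"api": "jog_arm", "payload": {"commands": [[1, 15, 0, 0], [1.5, 28, 0, 0], [1.5, 30, 0, 0], [1.5, 30, 0, 0], [1.5, 30, 0, 0], [1.5, 28, 0, 0], [2, 22, 0, 0], [2, 10, 0, 0], [0, 0, -10, 0], [0, 0, -10, 0]], "fingers": 47}}

```text
clock: 39.3
tool_pos: [0.5413, 0.3216, 0.1025]
orientation: [179.9, -0.1, -98.5]
force: [-0.1, 0.0, 0.1]
opening: 0.0469
```

{"api": "jog_arm", "payload": {"commands": [[0, 0, 0, 0], [0, 0, 0, 0], [0, 0, 0, 0], [0, 0, 0, 0], [0, 0, 0, 0], [0, 0, 0, 0], [0, 0, 0, 0], [0, 0, 0, 0], [0, 0, 0, 0], [0, 0, 0, 0]]}}

```text
clock: 40.13
tool_pos: [0.5419, 0.3215, 0.1043]
orientation: [-180.0, 0.0, -98.5]
force: [-0.0, 0.0, 0.0]
opening: 0.0473
```

```bash
python3 - <<'E'
from h import *
o=get_obs();print(o['tool_pos'],o['orientation'],o['opening'],o['force'])
s=snapshot('wrist');save(s,'w18')
c=cent(s,(60,80,40),(85,255,255),(270,150,370,290));print([(e,ray(s,*e[0][0],.068,o)) for e in c])
E
```

```text
[0.54188422 0.32150777 0.10433038] [-1.79996876e+02  6.73342287e-03 -9.85060703e+01] 0.047325069797756504 [-0.02781961  0.04613872  0.03547504]
[((((318.8677062988281, 230.6375732421875), (50.95286178588867, 53.71979904174805), 176.67681884765625), 2086.5, (294, 204, 51, 54)), array([0.54363596, 0.32287243, 0.068     ]))]
```

View pics/w18.png

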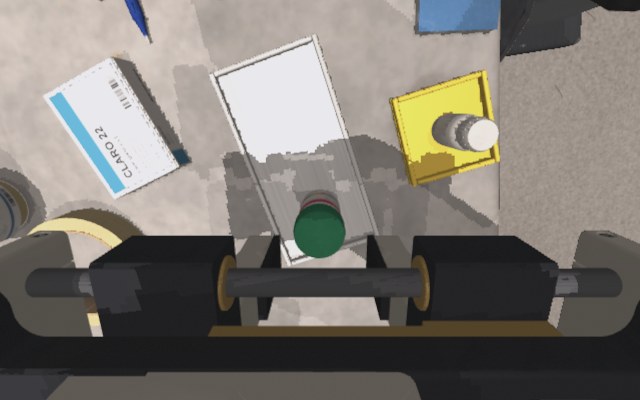

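{"api": "jog_arm", "payload": {"commands": [[1.5, 2, -20, 0], [0, 0, -25, 0], [0, 0, -22, 0], [0, 0, -12, 0], [0, 0, -7, 0], [0, 0, -3.5, 0], [0, 0, 0, 0], [0, 0, 0, 0], [0, 0, 0, 0], [0, 0, 0, 0]]}}

```text
clock: 41.02
tool_pos: [0.5439, 0.324, 0.0159]
orientation: [-179.9, 0.1, -98.5]
force: [0.4, 0.3, 0.2]
opening: 0.0467
```

{"api": "jog_arm", "payload": {"commands": [[0, 0, 0, 0], [0, 0, 0, 0], [0, 0, 0, 0], [0, 0, 0, 0], [0, 0, 0, 0], [0, 0, 0, 0], [0, 0, 0, 0], [0, 0, 0, 0], [0, 0, 0, 0], [0, 0, 0, 0]], "fingers": 0}}

```text
clock: 41.85
tool_pos: [0.5436, 0.3236, 0.0151]
orientation: [-180.0, 0.0, -98.5]
force: [-0.7, 0.4, 5.2]
opening: 0.034
```

{"api": "jog_arm", "payload": {"commands": [[0, 0, 10, 0], [0, 0, 20, 0], [0, 0, 30, 0], [0, 0, 35, 0], [0, -15, 15, 0], [0, 0, 0, 0], [0, 0, 0, 0], [0, 0, 0, 0], [0, 0, 0, 0], [0, 0, 0, 0]]}}

```text
clock: 42.68
tool_pos: [0.5428, 0.3082, 0.1234]
orientation: [179.9, -0.1, -98.5]
force: [0.0, 0.6, 0.8]
opening: 0.0339
```

```bash
python3 - <<'E'
from h import *
o=get_obs();print(o['tool_pos'],o['orientation'],o['opening'],o['force'])
s=snapshot('side');save(s,'s19',(240,80,360,220),4)
E
```

```text
[0.54279408 0.3082242  0.12336287] [ 1.79911603e+02 -1.09112987e-01 -9.85010070e+01] 0.033884745344599815 [0.03523148 0.58318169 0.84473033]
```

View pics/s19.png

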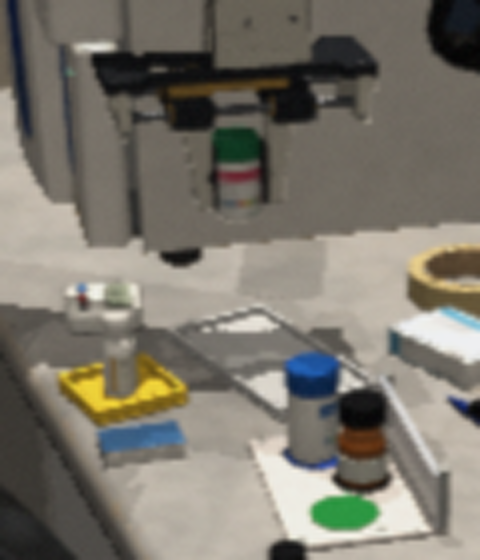

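{"api": "jog_arm", "payload": {"commands": [[-2, -15, 0, 0], [-3, -28, 0, 0], [-3, -32, 0, 0], [-3, -32, 0, 0], [-3, -32, 0, 0], [-3, -32, 0, 0], [-3, -32, 0, 0], [-3, -28, 0, 0], [-2.5, -22, 0, 0], [-1.5, -11, 0, 0]]}}

```text
clock: 43.57
tool_pos: [0.5152, 0.0419, 0.1243]
orientation: [179.9, -0.0, -98.6]
force: [-1.1, 0.1, -0.1]
opening: 0.0337
```

{"api": "jog_arm", "payload": {"commands": [[0, 0, -10, 0], [0, 0, -20, 0], [0, 0, -20, 0], [0, 0, -20, 0], [0, 0, -15, 0], [0, 0, -7, 0], [0, 0, -3, 0], [0, 0, 0, 0], [0, 0, 0, 0], [0, 0, 0, 0]]}}

```text
clock: 44.4
tool_pos: [0.517, 0.0449, 0.0306]
orientation: [-179.9, 0.0, -98.5]
force: [0.6, -1.0, -0.1]
opening: 0.0341
```

```bash
python3 - <<'E'
from h import *
o=get_obs();print(o['tool_pos'],o['orientation'],o['opening'],o['force'])
s=snapshot('wrist');save(s,'w20')
s=snapshot('side');save(s,'s20',(260,120,360,220),6)
E
```

```text
[0.51704193 0.04488851 0.03059342] [-1.79924218e+02  4.21449474e-02 -9.84822804e+01] 0.034122772381167954 [ 0.59025449 -0.98095823 -0.12877166]
```

View pics/w20.png

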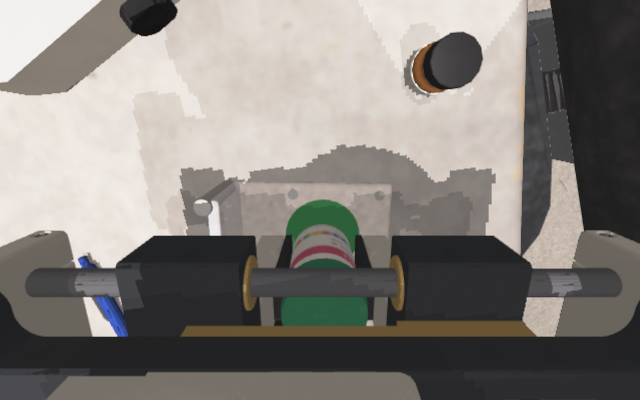

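View pics/s20.png

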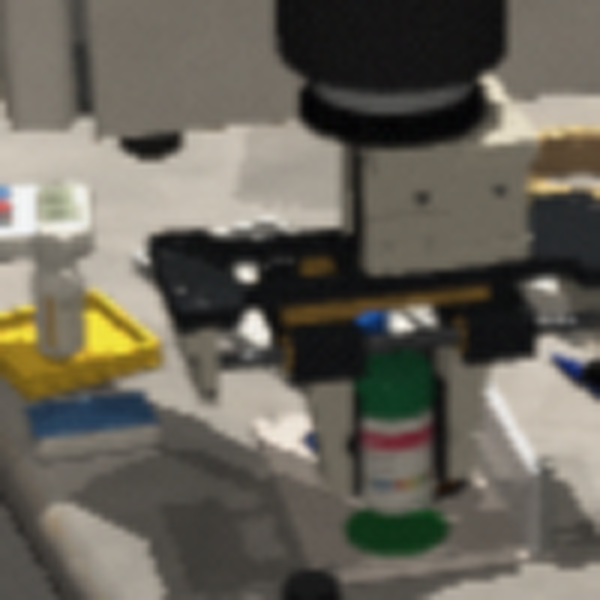

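{"api": "jog_arm", "payload": {"commands": [[0, 0, -4, 0], [0, 0, -4, 0], [0, 0, -3, 0], [0, 0, -1.5, 0], [0, 0, -0.6, 0], [0, 0, 0, 0], [0, 0, 0, 0], [0, 0, 0, 0], [0, 0, 0, 0], [0, 0, 0, 0]]}}

```text
clock: 45.33
tool_pos: [0.5163, 0.0444, 0.0169]
orientation: [180.0, -0.0, -98.5]
force: [-2.1, -0.2, 4.9]
opening: 0.0337
```

{"api": "jog_arm", "payload": {"commands": [[0, 0, 0, 0], [0, 0, 0, 0], [0, 0, 0, 0], [0, 0, 0, 0], [0, 0, 5, 0], [0, 0, 15, 0], [0, 0, 25, 0], [0, 0, 30, 0], [0, 0, 30, 0], [0, 0, 30, 0]], "fingers": 46}}

```text
clock: 46.17
tool_pos: [0.5161, 0.0443, 0.1534]
orientation: [180.0, -0.0, -98.5]
force: [1.3, 0.2, -0.1]
opening: 0.0458
```

{"api": "jog_arm", "payload": {"commands": [[0, 20, 10, 0], [0, 20, 10, 0], [0, 0, 10, 0], [0, 0, 10, 0], [0, 0, 0, 0], [0, 0, 0, 0], [0, 0, 0, 0], [0, 0, 0, 0], [0, 0, 0, 0], [0, 0, 0, 0]]}}

```text
clock: 47.0
tool_pos: [0.5162, 0.0841, 0.1911]
orientation: [180.0, -0.0, -98.5]
force: [0.1, -0.1, -1.5]
opening: 0.0458
```

```bash
python3 - <<'E'
from h import *
o=get_obs();print(o['tool_pos'],o['orientation'],o['opening'],o['force'])
s=snapshot('wrist');save(s,'w21',(180,60,480,260),2.6)
for n,lo,hi,z in [('g',(60,80,40),(85,255,255),.07),('b',(95,80,60),(125,255,255),.074)]:
    c=cent(s,lo,hi,(280,80,360,250));print(n,[(np.round(e[0][0],1),np.round(e[0][1],1),ray(s,*e[0][0],z,o).round(4)) for e in c])
for p in [(.516,.0447,.07),(.529,.128,.074),(.5443,.083,.066)]: print(proj(s,p,o))
s=snapshot('side');save(s,'s21',(240,120,360,220),6)
s=snapshot('scene');save(s,'c21',(100,160,350,340),3.2)
E
```

```text
[0.51618353 0.0841135  0.1911043 ] [ 1.79952558e+02 -3.57798418e-02 -9.85275589e+01] 0.04584720327125437 [ 0.05444484 -0.10592547 -1.50123768]
g [(array([315.6, 148.4]), array([41.6, 50.7]), array([0.515 , 0.0412, 0.07  ]))]
b [(array([316.2, 229.4]), array([42.9, 61.5]), array([0.526 , 0.1153, 0.074 ]))]
[315.06846973 152.42858328]
[315.08817037 242.21818297]
[291.63148146 197.02581528]
```

View pics/w21.png

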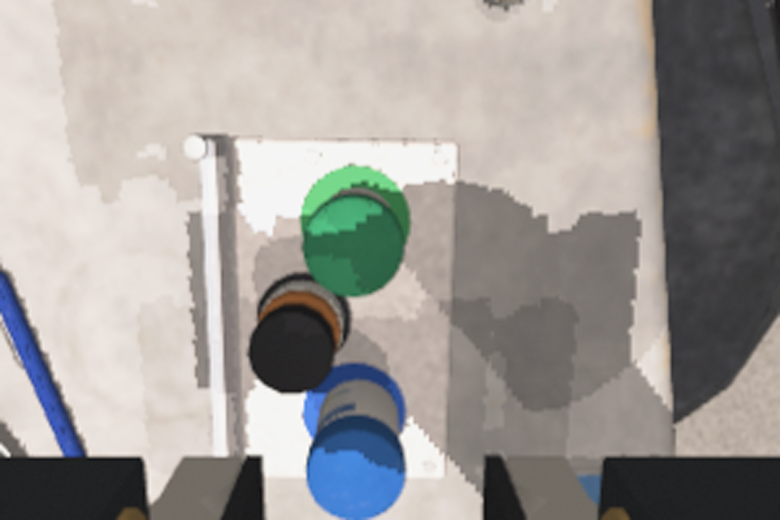

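View pics/s21.png

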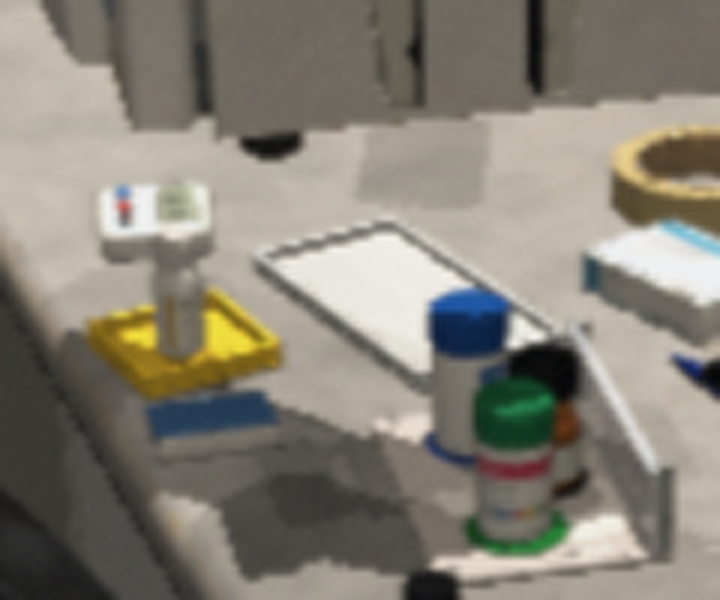

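View pics/c21.png

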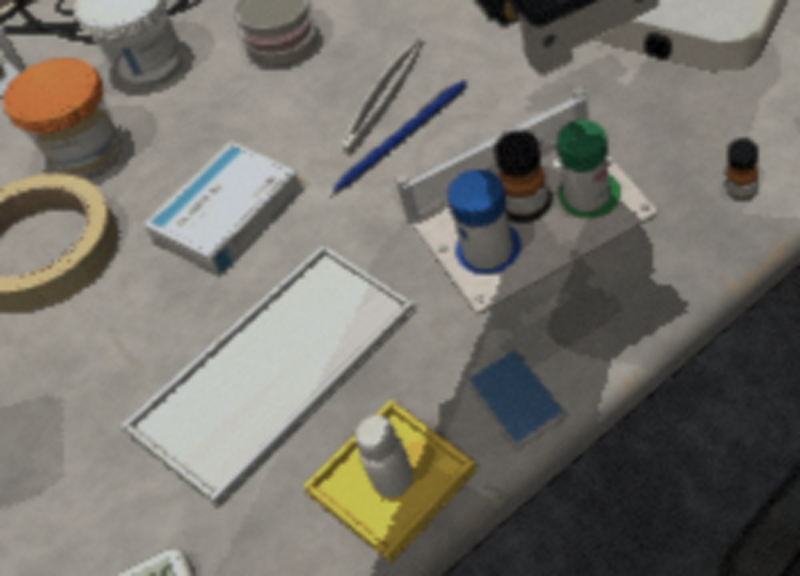

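```bash
python3 - <<'E'
from h import *
print(get_obs()['qvel'].round(2)); print(close_job())
E
```

```text
[ 0.   -0.13  0.05 -0.05 -0.08 -0.03]
the job is handed in; nothing more can be done
None
```

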